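Set the dust extractor's throttle collar in a plaster studio

ROBOT

A 6-joint arm with a two-finger parallel gripper is mounted at the origin on the work surface. World frame = base frame: x ahead of the robot, y to its left, z up, the work surface at z = 0. Lengths are in m, angles in rad, forces in N, time in s.
With the tool pointing down it reaches from about 0.3 to 0.825 m from the base axis. Payload 5.4 kg.
Tool frame: the origin (TCP) lies midway between the tips of the shut fingers; the grasp point (between the pads) lies 19 mm behind it; z points along the fingers, x is the direction in which the jaws open and shut, and the axes are right-handed (so a half turn about z gives the same grasp; the last joint's range is limited). The gripper opens to 92 mm and grips with 3 to 60 N. Pads are 20 mm wide; open, the fingers measure 128 mm over their backs; the gripper's body (75 mm by 189 mm) begins 69 mm behind the grasp point.
Start: joints at [-1.383, 0.158, 1.597, -0, 1.386, -0.21], TCP at [0.223, -0.53, 0.215] pointing down, gripper open.
Joint ranges: [-2.91, 2.91], [-0.94, 2.29], [0.18, 2.7], [-1.29, 4.43], [0.17, 2.64], [-3, 3]. Speed limits (rad/s): [2.57, 2.57, 3.14, 3.14, 3.14, 3.14].

INTERFACE

Orientations are given as [roll, pitch, yaw] about the fixed x, y, z axes, in that order (R = Rz(yaw) Ry(pitch) Rx(roll)).
In Python, from cell import * gives the robot as it stands.
- The arm moves only by the tool carry_out, never from a script. Its argument "targets" is a list of rows, each an object with "dp": the shift along the tool's x, y, z in m, a list of three; "yaw": the turn about the tool's z in degrees; "hand": the finger opening in m, from 0 to 0.0919. A call has 1 to 20 rows; each row shifts and turns the commanded pose from where the row before left it, along the tool's axes as they then stand; what a row does not reach is not made up. A row lasts 1/8 s, in which the tool goes at most 62.5 mm and 10.7 degrees, less where a joint would pass 70% of its speed; a pose out of reach is approached as far as the arm can. A call is refused whole if a number of a shift passes 0.0625 or a number of a turn 10.7, either way. A call with a gripper value outside its range is refused whole. The fingers move at their own pace and stop on an object; the grip force is fixed at half the most. Time passes only in rows, so rows that do not move let the fingers close. It gives the time, the measured TCP pose, the force and the opening at its end, in the units of the state.
- get_obs(): the state, without advancing time (a new reading comes with each control period).
- capture(name): name is "scene" or "side" or "wrist"; returns the picture (400x640x3 uint8, blue, green, red); there is no depth.
- camera_model(name): a dict with "vertical_fov" (degrees; the focal length in pixels is half the picture's height over the tangent of half this angle, whatever the lens; pixels are square), "cx", "cy" (the principal point, pixels), "camera_from_world" (4x4, takes a point from world to camera coordinates). Camera axes: x right, y down, z forward; pixel columns grow to the right and rows downward; lengths in m; the calibration is good to about 2 mm. The wrist camera is an equidistant fisheye: a pixel r from the principal point sees the ray r / f radians off the axis. A picture is of the moment at which its call begins: read the wrist's pose just before it. camera_model takes no time and is no camera call; for the wrist camera it gives the pose at the moment of the call.
- close_job(): hands the job in, once; it reports no verdict.
Trained networks look in the newest picture that a camera, given by its name, has taken for a name from the list of things; names that differ only in an ending like _2 or _b are one class to them, and where a whole thing is asked for, a point or a joint stands for the part that bears it (a point fixed in the world has none). Each returns a list of dicts, best first, with "p" (0 to 1); they miss things now and then, are a little off and sometimes report something else, mostly with a low value. They report only what shows in the picture. A call takes as long as a camera call. They do not tell look-alikes from the thing itself.
- recognise(camera, target): "point" ([column, row] in pixels, amid what is visible of it).
- landmark_of(camera, target): "point" ([column, row] in pixels: a listed point, or the origin of a listed thing).
The state is a dict: "time_s": time; "joint_pos": joint angles; "qvel": joint speeds; "tau": joint torques, N m; "ee_pos": TCP position; "ee_rot": TCP orientation; "contact_force": force on the tool from outside, world axes, zero at the start; "wrist_torque": the same for the moment, N m; "grip_width": finger opening in m.
Only numpy, scipy, OpenCV 4.12 (cv2) and the standard library are available. Lean on these libraries where they do the work, as an engineer would, in place of code of your own. Each camera call takes 0.05 s, during which the arm holds its last target.

TASK

The plaster block in front of the dust-extraction head is in the way: stand it upright in the plywood offcut tray. Then turn the click-stop collar on the head's leaning barrel until its pointer rests at the one tall marker fin, without clicking past it, and let go. Do not disturb the bowl, the jar or the brush.

Things in the scene. Friction and masses are not known exactly. Their poses are not given: they have to be found in the camera images.
- collar_center (a point): Centre of the throttle collar: black ribbed ring, 60 mm across, 26 mm tall, on a fixed barrel (48 mm across, end 5 mm above the ring) leaning 30 deg from vertical. Point on the axis, half-way up the ring, 130 mm above the bench. z: along the barrel, out of its free end. x: along the ring's pointer lug (10 mm wide, reaching 49 mm from the axis), turning with it. Grip across its 60 mm, tool along -z.
- collar (a joint): Collar angle, rad, counter-clockwise seen facing the barrel's free end (right-handed about collar_center's z). Springs into clicks at 0, 0.4, 0.8, 1.2, one per fin; tall fin: 0.8 (pointer 0.2 rad past straight uphill). Starts at about 0 or 0.4. Turning takes up to about 0.3 N m; end stops just outside 0 to 1.2. Fully round ring: it can be gripped at any angle clear of the fins.
- fin_top (a point): Centre of the top of the tall thick fin (10 mm thick), 62 mm from the barrel's axis, 32 mm above the collar's centre along it. It and three low thin fins stand on a fixed plate on the uphill side, 53 to 71 mm from the axis, within 38 deg of straight uphill; the plate is 37 mm below the collar's centre (along the axis). To either side across the slope, and 20 mm below the ring, fingers have room.
- guard_mid (a point): Middle of the level steel guard bar, 14 mm thick, 180 mm long (along the extractor's y), 130 mm above the collar's centre and 22 mm behind it: a tool coming straight down on the collar hits it; along the barrel's axis the way is free once the block is gone.
- block_center (a point): Centre (80 mm above its foot) of a loose upright white plaster block, 46 mm (its x) by 52 mm (its y) by 160 mm tall, 0.3 to 0.65 kg, standing on the bench close in front (downhill) of the collar; grip its 52 mm width near its top from above (fingers closing along its y).
- tray: Shallow plywood offcut tray fixed to the bench, 230 mm (x) by 180 mm (y) outside, 35 mm tall, walls and floor 6 mm thick; origin at the centre of its underside, on the bench.
- extractor: Dust-extraction head bolted to the bench: base plate 200 x 200 x 12 mm, grey housing up to 72 mm, hoop of steel tube up to 267 mm. Origin on the bench straight below the collar's centre; x points to its back (uphill, level), y across. Base plate from 30 mm in front of the origin to 170 mm behind; the hoop's legs stand 145 mm behind, 90 mm to either side.
- block: The same plaster block; origin at the centre of its foot.
- bowl_in (a point): Inner floor of the black rubber mixing bowl, 120 mm across, 65 mm tall; leave it alone.
- jar_center (a point): A point inside the white closed jar, 80 mm across, 110 mm tall; leave it alone.
- brush_grip (a point): Handle of a brush about 200 mm long lying on the bench; leave it alone.
There are look-alikes about, which are no part of the job. Of the things that look like the block, take the one that is farthest to the robot's right at the start.

How it is judged:
On the way, in this order (a step that is already met when the one before it is completed fails the run):
1. the block stands upright in the tray, at rest (x of block_center in the frame of tray between -0.085 and 0.085 m and y of block_center in the frame of tray between -0.06 and 0.06 m and z of block_center in the frame of tray between 0.07 and 0.095 m and angle between block_center's own z axis and vertical below 0.12 rad and linear speed of block below 0.03 m/s), for 0.2 s.
2. the collar's pointer is at the tall fin (value of joint collar between 0.7 and 0.9 rad), for 0.2 s.
At the end, for the whole second after the job is handed in: The block stands upright (within 0.12 rad) on the tray's floor, its centre within 85 mm (tray x) and 60 mm (tray y) of the tray's centre, at rest; the collar rests within 0.1 rad of the tall fin (joint 0.7 to 0.9) (all of step 1 and all of step 2 and velocity of joint collar between -0.1 and 0.1 rad/s); the robot touches nothing.
It fails at once if the collar is turned past the tall fin towards the last click (joint over 1.05) (value of joint collar above 1.05 rad).
It fails at once if the bowl is pushed more than 30 mm or tipped over (distance of bowl_in from where it was at the start of the episode above 0.03 m or angle between bowl_in's own z axis and vertical above 0.5 rad).
It fails at once if the jar is pushed more than 30 mm or tipped over (distance of jar_center from where it was at the start of the episode above 0.03 m or angle between jar_center's own z axis and vertical above 0.5 rad).
It fails at once if the brush is pushed more than 30 mm (distance of brush_grip from where it was at the start of the episode above 0.03 m).
It also fails if it takes over 54 s, if anything falls off the work surface, if the arm or the gripper's body presses on something with over 40 N, if the wrist force passes 120 N, or if a joint passes its speed limit or range.

## Working session

There is one attempt and no reset: what is moved stays moved. The work goes in short steps, Python scripts to look and compute and a tool call to move; the robot and the scene stay as the last step left them, time stands still between calls to the robot, and variables do not carry over. Pictures are saved under pics/ and viewed, and the job is handed in when it is done.

Besides the shell and the picture viewer there is one more tool, called after ">>>" as name([rows], argument=value, ...), one row to a line, values as JSON. carry_out: Moves the arm, as the interface text tells. Its arguments: {"type":"object","properties":{"targets":{"type":"array"}},"required":["targets"]}

```bash
mkdir -p pics; ls; python3 - <<'E'
from cell import *
import cv2
o=get_obs();print(o)
for c in ["scene","side","wrist"]:
    im=capture(c);cv2.imwrite(f"pics/{c}0.png",im)
    m=camera_model(c);print(c,m)
    for t in ["block_center","collar_center","tray","extractor","fin_top","bowl_in","jar_center","brush_grip","guard_mid","block"]:
        try: print(t,[( [round(v) for v in d["point"]],round(d["p"],2)) for d in landmark_of(c,t)])
        except Exception as e: print(t,e)
print(get_obs()["time_s"])
E
```

```text
pics
{'time_s': 0.0, 'joint_pos': array([-1.38309945e+00,  1.59031533e-01,  1.59820659e+00,  4.43116728e-06,
        1.38615297e+00, -2.10080965e-01]), 'qvel': array([ 0.00099176,  0.00036541,  0.00033476,  0.00182407, -0.00035191,
        0.00017657]), 'tau': array([-2.24633422e-04, -3.85564327e+01, -3.22107375e+01,  7.02183880e-02,
        3.79833207e-02, -1.47311771e-04]), 'ee_pos': array([ 0.22261523, -0.52950523,  0.21364158]), 'ee_rot': array([-3.14121335e+00,  1.75799532e-03, -1.17301896e+00]), 'contact_force': array([-0.36941567,  0.08527689, -0.47820774]), 'wrist_torque': array([0.05307362, 0.02436823, 0.03908046]), 'grip_width': 0.09190204526914657}
scene {'vertical_fov': 42.831830936880976, 'cx': 309.41966282358146, 'cy': 200.33326724976382, 'camera_from_world': array([[ 0.8746094 ,  0.48470398, -0.01097524, -0.57037555],
       [ 0.28999675, -0.54114905, -0.78934124, -0.0172361 ],
       [-0.38853608,  0.68718248, -0.61385662,  1.49612726],
       [ 0.        ,  0.        ,  0.        ,  1.        ]])}
block_center [([331, 264], 0.94), ([383, 280], 0.9), ([274, 267], 0.57
[... 964 characters left out ...]
40, 271], 0.16)]
guard_mid [([327, 248], 0.89)]
block [([408, 244], 0.94), ([364, 257], 0.93), ([335, 292], 0.71)]
wrist {'vertical_fov': 65.70646984690485, 'cx': 316.3893706792063, 'cy': 199.2752429430193, 'camera_from_world': array([[ 3.87144605e-01, -9.22018698e-01, -7.59183385e-04,
        -5.75356895e-01],
       [-8.92088037e-01, -3.74784919e-01,  2.52418698e-01,
        -2.83369169e-02],
       [-2.33019289e-01, -9.70452785e-02, -9.67617809e-01,
         3.90566990e-01],
       [ 0.00000000e+00,  0.00000000e+00,  0.00000000e+00,
         1.00000000e+00]])}
block_center []
collar_center []
tray []
extractor []
fin_top []
bowl_in []
jar_center []
brush_grip []
guard_mid []
block []
1.65
```

View pics/scene0.png

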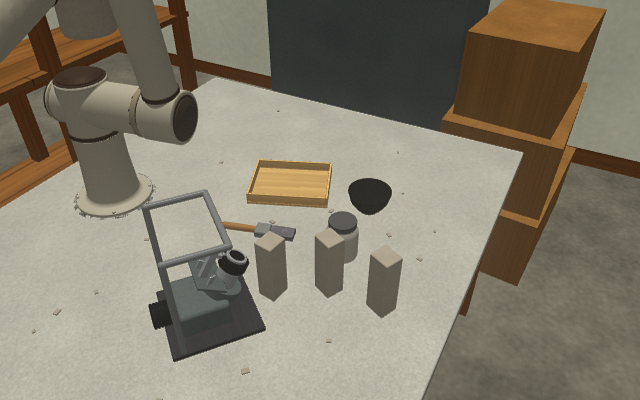

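View pics/side0.png

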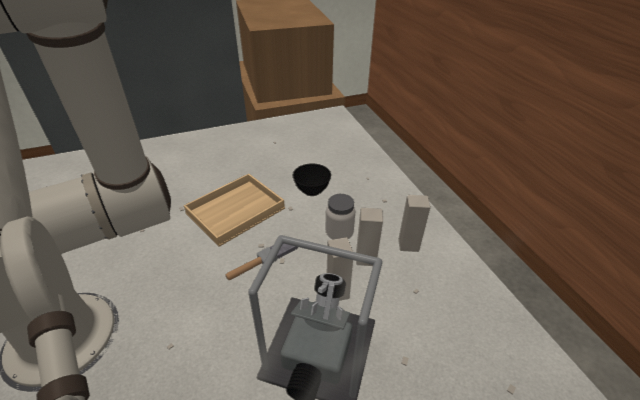

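View pics/wrist0.png

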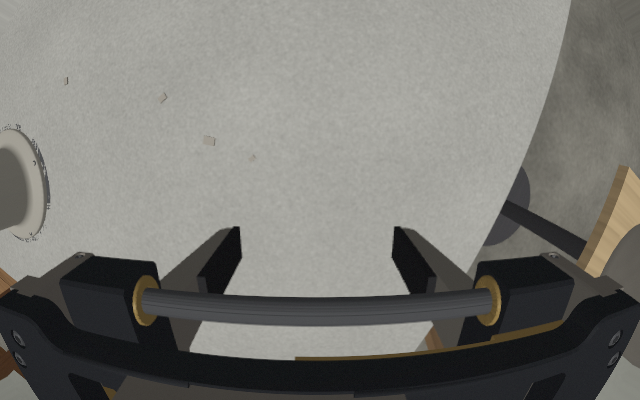

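The scene view shows three similar upright blocks, at about (271,267), (330,264) and (384,281). The extractor is at (210,290), the tray at (289,189), the bowl at (368,196), the jar at (342,237) and the brush at (260,229). Next I'll triangulate them.

```bash
cat > h.py <<'E'
from cell import *
import numpy as np, cv2
from scipy.optimize import least_squares
from scipy.spatial.transform import Rotation as R
M={c:camera_model(c) for c in ["scene","side"]}
def proj(c,P,m=None):
    m=m or M[c]; T=m["camera_from_world"]; P=np.atleast_2d(P)
    q=P@T[:3,:3].T+T[:3,3]; f=200/np.tan(np.radians(m["vertical_fov"])/2)
    if c=="wrist":
        r=np.hypot(q[:,0],q[:,1]); th=np.arctan2(r,q[:,2]); s=f*th/np.maximum(r,1e-9)
        return np.c_[m["cx"]+s*q[:,0],m["cy"]+s*q[:,1]]
    return np.c_[m["cx"]+f*q[:,0]/q[:,2],m["cy"]+f*q[:,1]/q[:,2]]
def tri(obs,P0=(0.5,-.2,.1)):
    s=least_squares(lambda P:np.concatenate([proj(c,P)[0]-p for c,p in obs]),P0)
    return s.x,np.abs(s.fun).max()
def plane(c,p,z):
    m=M[c];T=m["camera_from_world"];f=200/np.tan(np.radians(m["vertical_fov"])/2)
    d=T[:3,:3].T@np.array([(p[0]-m["cx"])/f,(p[1]-m["cy"])/f,1]); C=-T[:3,:3].T@T[:3,3]
    return C+d*(z-C[2])/d[2]
E
python3 - <<'E'
from h import *
for n,s,d in [("b",(331,264),(370,240)),("b",(331,264),(411,223)),("b",(383,280),(411,223)),("b",(274,267),(338,268)),("tray",(289,189),(235,213)),("bowl",(367,206),(311,186)),("jar",(342,237),(339,220)),("fin",(214,250),(331,286)),("brush",(240,228),(249,265)),("ext",(241,303),(330,321))]:
    print(n,tri([("scene",s),("side",d)]))
for c in M:
    im=cv2.imread(f"pics/{c}0.png")
    x,y=(140,180) if c=="scene" else (220,180)
    w,h=(270,190) if c=="scene" else (220,220)
    k=800/w if c=="scene" else 600/h
    k=min(k,600/h)
    cv2.imwrite(f"pics/{c}0c.png",cv2.resize(im[y:y+h,x:x+w],None,fx=k,fy=k,interpolation=cv2.INTER_CUBIC)); print(c,k)
E
```

```text
b (array([ 0.72263623, -0.02783712,  0.07715533]), np.float64(1.580312294802951))
b (array([ 0.76936702, -0.11619085,  0.18703723]), np.float64(2.4103197206110565))
b (array([ 0.84522609, -0.0177545 ,  0.08164534]), np.float64(0.19567708547802454))
b (array([ 0.61238192, -0.08968291,  0.0762745 ]), np.float64(0.7950965444285885))
tray (array([ 0.43367683,  0.26974182, -0.0033556 ]), np.float64(0.3872765320714109))
bowl (array([0.67907796, 0.28425236, 0.01734298]), np.float64(1.4774717988796908))
jar (array([0.69121949, 0.09434023, 0.04801653]), np.float64(1.6067841444103692))
fin (array([ 0.54549595, -0.20349713,  0.18757428]), np.float64(1.374215372681789))
brush (array([0.42648847, 0.03407146, 0.02314315]), np.float64(1.1247640313628722))
ext (array([ 5.64265565e-01, -1.64502874e-01,  3.87883835e-04]), np.float64(0.3993179623261085))
scene 2.962962962962963
side 2.727272727272727
```

View pics/scene0c.png

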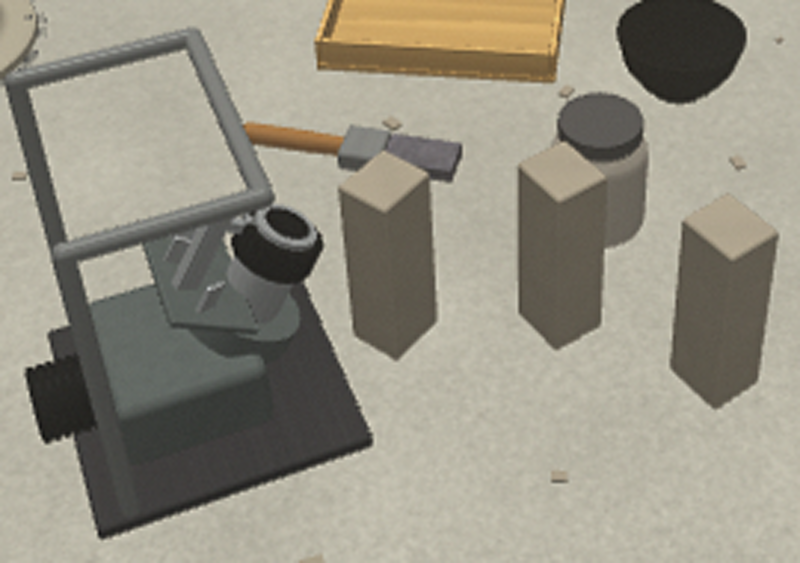

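View pics/side0c.png

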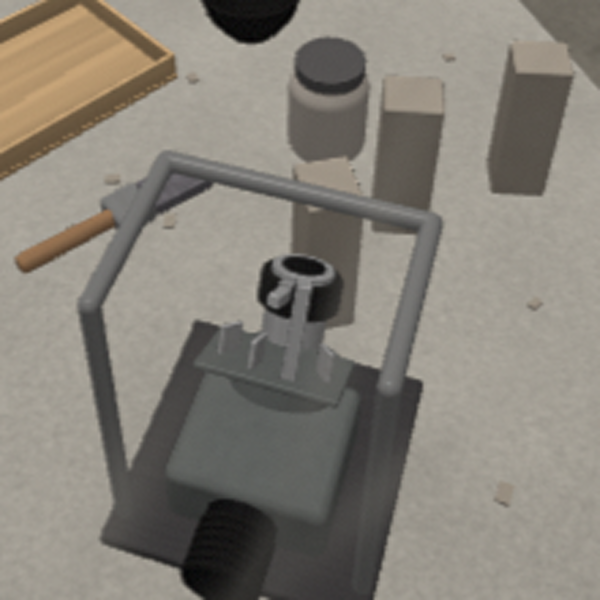

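```bash
cat > fit.py <<'E'
from h import *
S=lambda x,y:(140+x/2.963,180+y/2.963)
D=lambda x,y:(220+x/2.727,180+y/2.727)
# extractor
obs=[("scene",S(265,195),'g',1),("scene",S(193,33),'g',-1),("scene",S(60,252),'l',1),("scene",S(10,80),'l',-1),
("scene",S(372,438),'f',1),("scene",S(100,530),'b',1),
("side",D(435,220),'g',1),("side",D(166,160),'g',-1),("side",D(90,300),'l',-1),("side",D(390,385),'l',1),
("side",D(196,322),'f',-1),("side",D(422,382),'f',1),("side",D(103,540),'b',-1)]
def f(p):
    x,y,t=p[:3];c,s=np.cos(t),np.sin(t);out=[]
    L={'g':lambda k:(.022,.09*k,.26),'l':lambda k:(.145,.09*k,.26),'f':lambda k:(-.03,.1*k,.012),'b':lambda k:(.17,.1*k,.006)}
    for cam,px,t_,k in obs:
        q=L[t_](k);out.append(proj(cam,(x+c*q[0]-s*q[1],y+s*q[0]+c*q[1],q[2]))[0]-px)
    return np.concatenate(out)
r=least_squares(f,[.564,-.165,-2.14],loss="soft_l1");print("ext",r.x,np.round(r.fun.reshape(-1,2),1).tolist())
# block
ob=[("scene",S(340,188)),("scene",S(385,152)),("scene",S(430,180)),("scene",S(385,211)),("side",D(293,168)),("side",D(350,158)),("side",D(360,190)),("side",D(305,208))]
ob2=[("scene",S(396,360)),("scene",S(355,333)),("scene",S(437,320))]
def g(p):
    x,y,t=p;c,s=np.cos(t),np.sin(t);out=[]
    cs=[(a*.023,b*.026) for a,b in((-1,-1),(1,-1),(1,1),(-1,1))]
    W=np.array([(x+c*a-s*b,y+s*a+c*b,.16) for a,b in cs])
    for cam,px in ob:
        d=proj(cam,W)-px;out.append(d[np.argmin((d**2).sum(1))])
    W0=W*[1,1,0]
    for cam,px in ob2:
        d=proj(cam,W0)-px;out.append(d[np.argmin((d**2).sum(1))])
    return np.concatenate(out)
for t0 in (-2.14,-2.14+.4,-2.14-.4,-2.14+.8,-2.14+1.57):
    r=least_squares(g,[.612,-.09,t0],loss="soft_l1");print("blk",r.x,r.cost,np.round(r.fun.reshape(-1,2),1).tolist())
tr=[plane("side",p,.035)[:2] for p in((186,209),(248,177),(284,205),(219,242))];print(np.round(tr,3),np.mean(tr,0))
for a in range(4): d=tr[(a+1)%4]-tr[a];print(np.hypot(*d),np.degrees(np.arctan2(d[1],d[0])))
E
python3 fit.py
```

```text
ext [ 0.56083157 -0.16400375 -2.23116552] [[-0.3, 0.9], [-0.0, 1.5], [1.2, 1.1], [1.8, 0.6], [0.7, -0.2], [-0.2, 2.7], [-1.5, 0.8], [0.2, -0.2], [-0.4, 1.2], [-0.6, 0.2], [-0.6, -2.1], [0.5, -1.4], [-1.7, -0.3]]
blk [ 0.61019    -0.09810284 -1.7358494 ] 16.005871756249977 [[-1.7, -2.1], [-2.4, -1.1], [0.4, -0.8], [1.3, 0.5], [-1.3, -1.0], [1.0, -0.5], [2.7, 3.2], [-1.2, 0.1], [1.5, 1.2], [-1.3, -0.3], [0.7, 2.7]]
blk [ 0.61018999 -0.09810282 -1.73584387] 16.00587175577776 [[-1.7, -2.1], [-2.4, -1.1], [0.4, -0.8], [1.3, 0.5], [-1.3, -1.0], [1.0, -0.5], [2.7, 3.2], [-1.2, 0.1], [1.5, 1.2], [-1.3, -0.3], [0.7, 2.7]]
blk [ 0.60842142 -0.07772817 -2.54449206] 82.808735535388 [[8.6, 0.2], [-7.1, -3.6], [-0.2, 1.4], [-6.6, -7.5], [-7.4, -0.1], [3.2, 1.3], [-0.4, -10.4], [8.3, -4.2], [-5.8, -7.0], [8.1, 2.1], [0.2, 5.0]]
blk [ 0.61018999 -0.09810282 -1.73584449] 16.005871755154878 [[-1.7, -2.1], [-2.4, -1.1], [0.4, -0.8], [1.3, 0.5], [-1.3, -1.0], [1.0, -0.5], [2.7, 3.2], [-1.2, 0.1], [1.5, 1.2], [-1.3, -0.3], [0.7, 2.7]]
blk [ 0.61045053 -0.0965965  -0.17042462] 12.803736242882557 [[-1.1, -1.2], [0.1, -1.6], [0.7, -2.4], [-0.4, 0.3], [-0.3, -2.7], [-0.8, -1.7], [1.5, 4.0], [0.3, 0.4], [0.0, 1.0], [-0.8, 0.6], [1.0, 1.0]]
[[0.302 0.293]
 [0.502 0.382]
 [0.57  0.214]
 [0.369 0.131]] [0.43590928 0.25453312]
0.2183533507617667 24.04859180663507
0.18133628146126843 -67.81368798635295
0.21731523501280522 -157.52658490067313
0.17533179266587692 112.48875794059016
```

```bash
python3 - <<'E'
import cv2
im=cv2.imread("pics/scene0.png")[140:300,210:410]
cv2.imwrite("pics/crop2.png",cv2.resize(im,None,fx=3.7,fy=3.7,interpolation=cv2.INTER_CUBIC))
E
```

```text
(no output)
```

View pics/crop2.png

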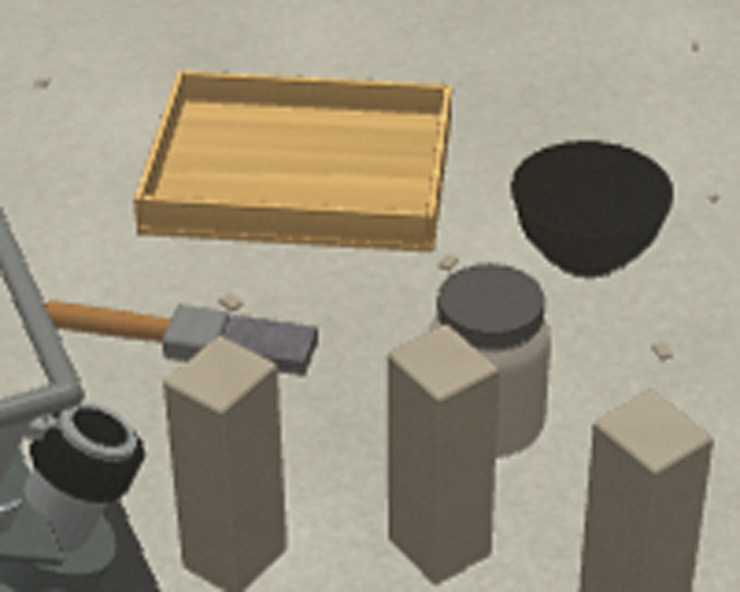

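The three candidates, with scene pixels, are:
- (274,267) at world (0.61,-0.09)
- (331,264) at world (0.72,-0.03)
- (383,280) at world (0.845,-0.02)

The first has the smallest y, so it is farthest to the robot's right, and it also stands right in front of the collar. That's the one to take. Next I'll plan the move above it and look with the wrist camera.

```bash
cat >> h.py <<'E'
def tool_delta(target,yaw_t=None):
    o=get_obs(); Rm=R.from_euler('xyz',o["ee_rot"]).as_matrix(); d=np.array(target)-o["ee_pos"]
    xa=np.arctan2(Rm[1,0],Rm[0,0])
    out={"t":round(o["time_s"],2),"pos":np.round(o["ee_pos"],4),"xang":round(xa,4),"F":np.round(o["contact_force"],1),"grip":round(o["grip_width"],4),"q":np.round(o["joint_pos"],2)}
    if yaw_t is not None:
        dy=(xa-yaw_t+np.pi)%(2*np.pi)-np.pi; out["yaw_cmd_deg"]=np.degrees(dy)
        Rm=R.from_euler('z',-dy).as_matrix()@Rm
    out["dp"]=np.round(Rm.T@d,4)
    for k in out: print(k,out[k])
E
python3 - <<'E'
from h import *
sc=[(136,202),(181,72),(452,88),(440,210)]
tr=[plane("scene",(210+a/3.7,140+b/3.7),.035)[:2] for a,b in sc];print(np.round(tr,3),np.mean(tr,0))
for a in range(4): d=tr[(a+1)%4]-tr[a];print(np.hypot(*d),np.degrees(np.arctan2(d[1],d[0])))
tool_delta((.61,-.097,.36),-.17)
E
```

```text
[[0.371 0.146]
 [0.302 0.312]
 [0.512 0.396]
 [0.579 0.246]] [0.44079458 0.27480913]
0.1798179015280067 112.55569541610394
0.22638836809673019 21.99222332717814
0.16501360832719358 -66.15253068859535
0.23044326679384164 -154.3050209502076
t 1.65
pos [ 0.2227 -0.5301  0.2146]
xang -1.173
F [-0.3  1.2 -0.1]
grip 0.0917
q [-1.38  0.16  1.6  -0.    1.39 -0.21]
yaw_cmd_deg -57.46747805292595
dp [ 0.3084 -0.4924 -0.1454]
```

>>> carry_out([
  {"dp": [0, 0, -0.0243], "yaw": -9.58, "hand": 0.0919},
  {"dp": [0, 0, -0.0243], "yaw": -9.58, "hand": 0.0919},
  {"dp": [0, 0, -0.0243], "yaw": -9.58, "hand": 0.0919},
  {"dp": [0, 0, -0.0243], "yaw": -9.58, "hand": 0.0919},
  {"dp": [0, 0, -0.0243], "yaw": -9.58, "hand": 0.0919},
  {"dp": [0, 0, -0.0243], "yaw": -9.58, "hand": 0.0919},
  {"dp": [0.0257, -0.041, 0], "yaw": 0, "hand": 0.0919},
  {"dp": [0.0257, -0.041, 0], "yaw": 0, "hand": 0.0919},
  {"dp": [0.0257, -0.041, 0], "yaw": 0, "hand": 0.0919},
  {"dp": [0.0257, -0.041, 0], "yaw": 0, "hand": 0.0919},
  {"dp": [0.0257, -0.041, 0], "yaw": 0, "hand": 0.0919},
  {"dp": [0.0257, -0.041, 0], "yaw": 0, "hand": 0.0919},
  {"dp": [0.0257, -0.041, 0], "yaw": 0, "hand": 0.0919},
  {"dp": [0.0257, -0.041, 0], "yaw": 0, "hand": 0.0919},
  {"dp": [0.0257, -0.041, 0], "yaw": 0, "hand": 0.0919},
  {"dp": [0.0257, -0.041, 0], "yaw": 0, "hand": 0.0919},
  {"dp": [0.0257, -0.041, 0], "yaw": 0, "hand": 0.0919},
  {"dp": [0.0257, -0.041, 0], "yaw": 0, "hand": 0.0919},
])

```text
time_s: 3.9
ee_pos: [0.6108, -0.096, 0.3604]
ee_rot: [3.141, -0.0, -0.17]
contact_force: [0.3, -0.8, -0.4]
grip_width: 0.0915
```

```bash
python3 - <<'E'
from h import *
import pickle
m=camera_model("wrist");im=capture("wrist");cv2.imwrite("pics/w1.png",im);pickle.dump(m,open("w1.pkl","wb"))
tool_delta((.61,-.097,.2),-.17)
print(m["camera_from_world"][:3])
for t in ["block_center","collar_center","fin_top"]: print(t,[(np.round(d["point"]),round(d["p"],2)) for d in landmark_of("wrist",t)])
for P in [(.61,-.097,.16),(.561,-.164,.13)]: print(proj("wrist",P,m))
E
```

```text
t 3.95
pos [ 0.6132 -0.0912  0.3596]
xang -0.1652
F [-1.9  3.2 -1.2]
grip 0.0921
q [-0.34  0.23  1.24  0.    1.68 -0.18]
yaw_cmd_deg 0.274810128127877
dp [-0.0023  0.0068  0.1596]
[[ 9.85584409e-01 -1.69183009e-01  6.93878962e-04 -6.18817644e-01]
 [-1.63877273e-01 -9.53640316e-01  2.52417089e-01 -5.70909737e-02]
 [-4.20429716e-02 -2.48892058e-01 -9.67618278e-01  5.32890754e-01]]
block_center [(array([381., 112.]), 0.78), (array([462.,  98.]), 0.76)]
collar_center [(array([286., 229.]), 0.85)]
fin_top [(array([282., 273.]), 0.7)]
[[315.49464247 179.42707113]]
[[288.76034056 228.44039219]]
```

View pics/w1.png

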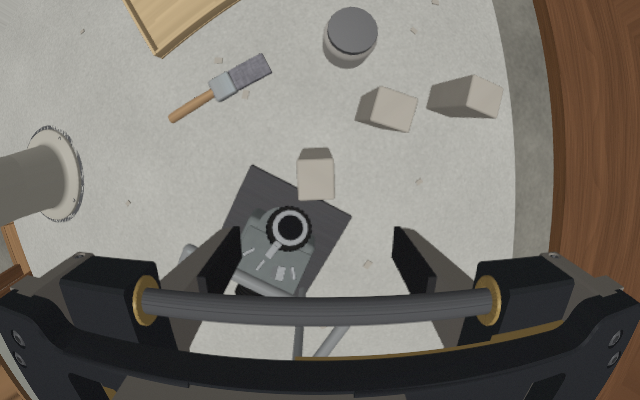

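```bash
python3 - <<'E'
import cv2
im=cv2.imread("pics/w1.png")[130:330,220:400]
cv2.imwrite("pics/w1c.png",cv2.resize(im,None,fx=3,fy=3,interpolation=cv2.INTER_CUBIC))
E
```

```text
(no output)
```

View pics/w1c.png

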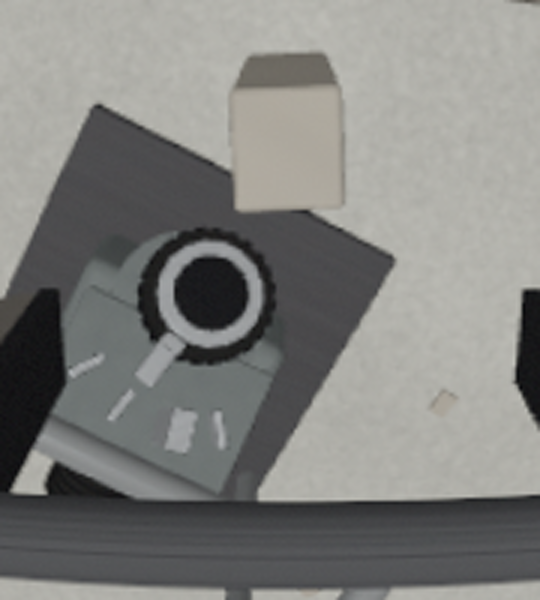

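```bash
python3 - <<'E'
from h import *
import pickle
m=pickle.load(open("w1.pkl","rb"))
px=np.array([(297,159.3),(333.3,158.3),(335,199),(298.7,200.7)])
for a,b in ((.023,.026),(.026,.023)):
    def g(p):
        x,y,t=p;c,s=np.cos(t),np.sin(t)
        W=np.array([(x+c*u-s*v,y+s*u+c*v,.16) for u,v in((-a,b),(a,b),(a,-b),(-a,-b))])
        return (proj("wrist",W,m)-px).ravel()
    r=least_squares(g,[.61,-.09,-.17]);print(a,r.x,r.cost,r.fun.round(1))
def P(x,y,s,z=0): return
# collar pose: ring centre at s=18 barrel end hole (212,292)
px=(220+212/3,130+292/3)
def ext(p):
    x,y,t=p;c,s=np.cos(t),np.sin(t)
    L=np.array([(-.009,0,.13+.018*.866)])
    return proj("wrist",np.c_[x+c*L[:,0]-s*L[:,1],y+s*L[:,0]+c*L[:,1],L[:,2]],m)[0]
print(ext((.5608,-.164,-2.231)),px)
d=.062*.866-.032*.5; z=.13+.031+.032*.866
# tall fin at +0.2 rad
L=(.062*np.cos(.2)*.866-.016,.062*np.sin(.2),.13+.062*np.cos(.2)*.5+.032*.866)
t=-2.231;c,s=np.cos(t),np.sin(t)
print(proj("wrist",(.5608+c*L[0]-s*L[1],-.164+s*L[0]+c*L[1],L[2]),m),(220+180/3,130+425/3))
for L in [(-.03,.1,.012),(-.03,-.1,.012)]:
    print(proj("wrist",(.5608+c*L[0]-s*L[1],-.164+s*L[0]+c*L[1],L[2]),m))
print((220+395/3,130+260/3),(220+97/3,130+105/3))
E
```

```text
0.023 [ 0.6105738  -0.09730447 -0.1308906 ] 1.39037517628446 [-0.9 -0.1  1.  -0.6  0.4  0.5 -0.4  0.2]
0.026 [ 0.61058261 -0.09719833 -0.13084712] 28.35894224191254 [-3.3  2.4  3.5  1.7  2.7 -2.  -3.  -2.1]
[290.64808768 226.87133525] (290.6666666666667, 227.33333333333331)
[[280.67441042 272.75268713]] (280.0, 271.66666666666663)
[[352.63549489 216.4697757 ]]
[[250.70694049 163.80735244]]
(351.66666666666663, 216.66666666666669) (252.33333333333334, 165.0)
```

The wrist crop puts the pointer at the second fin (about 0.4) and the thick fin one click further on. The block's 46 mm side lies along the jaws, and the extractor fit reprojects to within about 1.5 px. Next I'll line up and go down.

```bash
python3 - <<'E'
from h import *
tool_delta((.6106,-.0973,.12),-.131)
E
```

```text
t 4.1
pos [ 0.6099 -0.0969  0.36  ]
xang -0.1684
F [-0.   0.5  0. ]
grip 0.092
q [-0.35  0.22  1.24 -0.    1.68 -0.18]
yaw_cmd_deg -2.1400917705209204
dp [9.0e-04 2.0e-04 2.4e-01]
```

>>> carry_out([
  {"dp": [0.0009, 0.0, 0.0], "yaw": -2.1, "hand": 0.0919},
  {"dp": [0, 0, 0.04], "yaw": 0, "hand": 0.0919},
  {"dp": [0, 0, 0.04], "yaw": 0, "hand": 0.0919},
  {"dp": [0, 0, 0.04], "yaw": 0, "hand": 0.0919},
  {"dp": [0, 0, 0.04], "yaw": 0, "hand": 0.0919},
  {"dp": [0, 0, 0.03], "yaw": 0, "hand": 0.0919},
  {"dp": [0, 0, 0.03], "yaw": 0, "hand": 0.0919},
  {"dp": [0, 0, 0.02], "yaw": 0, "hand": 0.0919},
  {"dp": [0, 0, 0], "yaw": 0, "hand": 0.0919},
  {"dp": [0, 0, 0], "yaw": 0, "hand": 0.0919},
])

```text
time_s: 5.35
ee_pos: [0.6115, -0.098, 0.1219]
ee_rot: [3.141, -0.002, -0.133]
contact_force: [-0.4, -0.0, 0.2]
grip_width: 0.0919
```

```bash
python3 - <<'E'
from h import *
tool_delta((.6106,-.0973,.12),-.131)
cv2.imwrite("pics/w2.png",capture("wrist"))
E
```

```text
t 5.35
pos [ 0.6115 -0.098   0.1219]
xang -0.1333
F [-0.4 -0.   0.2]
grip 0.0919
q [-0.35  0.35  1.56  0.    1.23 -0.22]
yaw_cmd_deg -0.1298497826934453
dp [-0.001  -0.0006  0.0019]
```

View pics/w2.png

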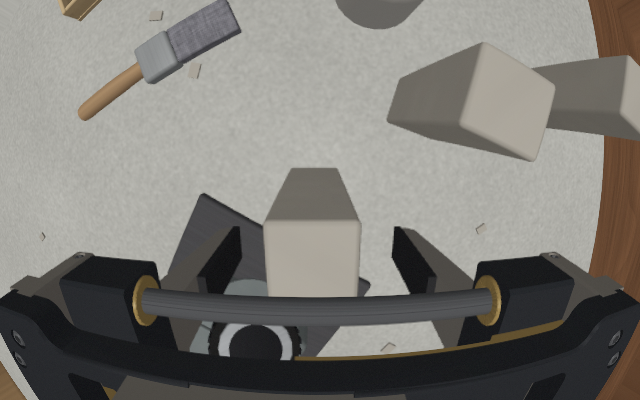

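The block is centred between the open fingers, with its top at about (312,255). I'll close on it and lift.

>>> carry_out([
  {"dp": [0, 0, 0], "yaw": 0, "hand": 0.03},
  {"dp": [0, 0, 0], "yaw": 0, "hand": 0.03},
  {"dp": [0, 0, 0], "yaw": 0, "hand": 0.03},
  {"dp": [0, 0, 0], "yaw": 0, "hand": 0.03},
  {"dp": [0, 0, 0], "yaw": 0, "hand": 0.03},
  {"dp": [0, 0, 0], "yaw": 0, "hand": 0.03},
  {"dp": [0, 0, -0.01], "yaw": 0, "hand": 0.03},
  {"dp": [0, 0, -0.03], "yaw": 0, "hand": 0.03},
  {"dp": [0, 0, -0.04], "yaw": 0, "hand": 0.03},
  {"dp": [0, 0, -0.04], "yaw": 0, "hand": 0.03},
  {"dp": [0, 0, -0.04], "yaw": 0, "hand": 0.03},
  {"dp": [0, 0, -0.03], "yaw": 0, "hand": 0.03},
  {"dp": [0, 0, -0.01], "yaw": 0, "hand": 0.03},
  {"dp": [0, 0, 0], "yaw": 0, "hand": 0.03},
])

```text
time_s: 7.15
ee_pos: [0.6106, -0.0974, 0.32]
ee_rot: [-3.142, 0.0, -0.133]
contact_force: [0.7, 0.7, -5.4]
grip_width: 0.0458
```

```bash
python3 - <<'E'
from h import *
tr=np.radians(22.8)
tool_delta((.438,.262,.322),None)
tool_delta((.438,.262,.322),tr)
tool_delta((.438,.262,.322),tr+np.pi/2)
cv2.imwrite("pics/w3.png",capture("wrist"))
E
```

```text
t 7.15
pos [ 0.6106 -0.0974  0.32  ]
xang -0.1331
F [ 0.7  0.7 -5.4]
grip 0.0458
q [-0.35  0.23  1.31 -0.    1.6  -0.22]
dp [-0.2188 -0.3333 -0.0019]
t 7.15
pos [ 0.6106 -0.0974  0.32  ]
xang -0.1331
F [ 0.7  0.7 -5.4]
grip 0.0458
q [-0.35  0.23  1.31 -0.    1.6  -0.22]
yaw_cmd_deg -30.428030069654262
dp [-0.0199 -0.3982 -0.0019]
t 7.15
pos [ 0.6106 -0.0974  0.32  ]
xang -0.1331
F [ 0.7  0.7 -5.4]
grip 0.0458
q [-0.35  0.23  1.31 -0.    1.6  -0.22]
yaw_cmd_deg -120.42803006965426
dp [ 0.3982 -0.0199 -0.0021]
```

View pics/w3.png

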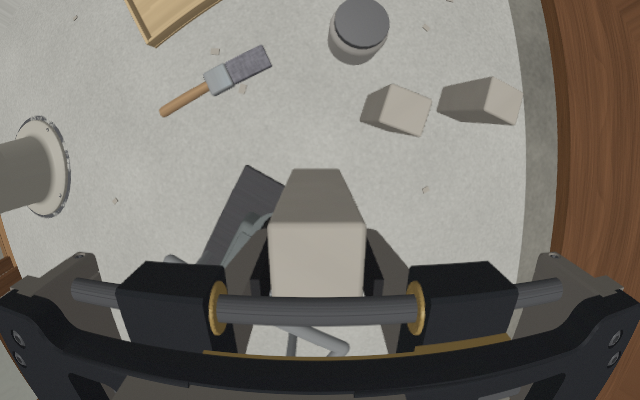

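>>> carry_out([
  {"dp": [0, 0, 0], "yaw": -10.1, "hand": 0.03},
  {"dp": [0, 0, 0], "yaw": -10.2, "hand": 0.03},
  {"dp": [0, 0, 0], "yaw": -10.1, "hand": 0.03},
  {"dp": [-0.001, -0.02, 0], "yaw": 0, "hand": 0.03},
  {"dp": [-0.002, -0.04, 0], "yaw": 0, "hand": 0.03},
  {"dp": [-0.002, -0.04, 0], "yaw": 0, "hand": 0.03},
  {"dp": [-0.002, -0.04, 0], "yaw": 0, "hand": 0.03},
  {"dp": [-0.002, -0.04, 0], "yaw": 0, "hand": 0.03},
  {"dp": [-0.002, -0.04, 0], "yaw": 0, "hand": 0.03},
  {"dp": [-0.002, -0.04, 0], "yaw": 0, "hand": 0.03},
  {"dp": [-0.002, -0.04, 0], "yaw": 0, "hand": 0.03},
  {"dp": [-0.002, -0.04, 0], "yaw": 0, "hand": 0.03},
  {"dp": [-0.002, -0.03, 0], "yaw": 0, "hand": 0.03},
  {"dp": [-0.002, -0.02, 0], "yaw": 0, "hand": 0.03},
  {"dp": [-0.001, -0.008, 0], "yaw": 0, "hand": 0.03},
  {"dp": [0, 0, 0.04], "yaw": 0, "hand": 0.03},
  {"dp": [0, 0, 0.04], "yaw": 0, "hand": 0.03},
  {"dp": [0, 0, 0.02], "yaw": 0, "hand": 0.03},
  {"dp": [0, 0, 0], "yaw": 0, "hand": 0.03},
])

```text
time_s: 9.57
ee_pos: [0.4346, 0.2603, 0.2181]
ee_rot: [-3.141, 0.005, 0.396]
contact_force: [0.4, 0.2, -4.7]
grip_width: 0.046
```

```bash
python3 - <<'E'
from h import *
tool_delta((.438,.262,.128),np.radians(22.8))
cv2.imwrite("pics/w4.png",capture("wrist"));cv2.imwrite("pics/s4.png",capture("side"))
E
```

```text
t 9.57
pos [0.4346 0.2603 0.2181]
xang 0.3958
F [ 0.4  0.2 -4.7]
grip 0.046
q [ 0.3  -0.02  1.78 -0.    1.39 -0.09]
yaw_cmd_deg -0.12482529707582975
dp [ 0.0042 -0.0002  0.0901]
```

View pics/w4.png

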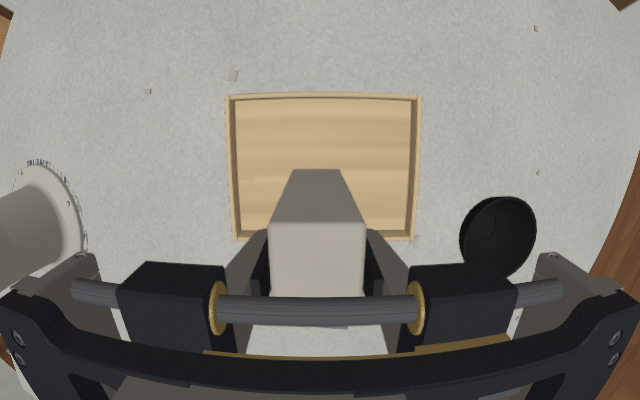

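View pics/s4.png

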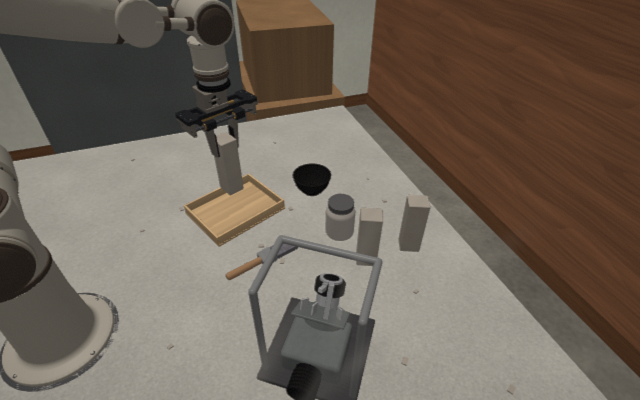

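```bash
python3 - <<'E'
from h import *
m=camera_model("wrist")
px=np.array([(226,97),(421,97),(414,241),(234,240)])
def g(p):
    x,y,t=p;c,s=np.cos(t),np.sin(t)
    W=np.array([(x+c*u-s*v,y+s*u+c*v,.035) for u,v in((-.115,.09),(.115,.09),(.115,-.09),(-.115,-.09))])
    return (proj("wrist",W,m)-px).ravel()
r=least_squares(g,[.438,.262,.398]);print(r.x,r.fun.round(1))
tool_delta((r.x[0],r.x[1],.129),r.x[2])
E
```

```text
[0.44128973 0.27584893 0.3985946 ] [-0.4 -1.   1.  -0.3 -0.4 -0.2 -0.3  1.7]
t 9.68
pos [0.4366 0.261  0.2211]
xang 0.3963
F [-0.2 -0.2 -3. ]
grip 0.0456
q [ 0.3  -0.02  1.77 -0.    1.39 -0.1 ]
yaw_cmd_deg -0.12915328647436825
dp [ 0.01   -0.0119  0.0921]
```

>>> carry_out([
  {"dp": [0.008, -0.013, 0], "yaw": 0, "hand": 0.03},
  {"dp": [0, 0, 0.03], "yaw": 0, "hand": 0.03},
  {"dp": [0, 0, 0.03], "yaw": 0, "hand": 0.03},
  {"dp": [0, 0, 0.015], "yaw": 0, "hand": 0.03},
  {"dp": [0, 0, 0.008], "yaw": 0, "hand": 0.03},
  {"dp": [0, 0, 0.003], "yaw": 0, "hand": 0.03},
  {"dp": [0, 0, 0.003], "yaw": 0, "hand": 0.03},
  {"dp": [0, 0, 0], "yaw": 0, "hand": 0.03},
  {"dp": [0, 0, 0], "yaw": 0, "hand": 0.03},
])

```text
time_s: 10.8
ee_pos: [0.439, 0.2762, 0.1319]
ee_rot: [3.142, -0.001, 0.397]
contact_force: [-0.6, 1.0, -3.9]
grip_width: 0.046
```

>>> carry_out([
  {"dp": [0, 0, 0.002], "yaw": 0, "hand": 0.03},
  {"dp": [0, 0, 0.0015], "yaw": 0, "hand": 0.03},
  {"dp": [0, 0, 0], "yaw": 0, "hand": 0.03},
])

```text
time_s: 11.18
ee_pos: [0.4385, 0.276, 0.1277]
ee_rot: [-3.142, 0.001, 0.397]
contact_force: [0.4, 0.4, -4.1]
grip_width: 0.0457
```

>>> carry_out([
  {"dp": [0, 0, 0.0015], "yaw": 0, "hand": 0.03},
  {"dp": [0, 0, 0], "yaw": 0, "hand": 0.03},
])

```text
time_s: 11.42
ee_pos: [0.4387, 0.2761, 0.1264]
ee_rot: [3.142, -0.0, 0.397]
contact_force: [-0.3, -0.2, -4.2]
grip_width: 0.0458
```

>>> carry_out([
  {"dp": [0, 0, 0.0015], "yaw": 0, "hand": 0.03},
  {"dp": [0, 0, 0], "yaw": 0, "hand": 0.03},
])

```text
time_s: 11.68
ee_pos: [0.4389, 0.2761, 0.1263]
ee_rot: [3.141, -0.0, 0.398]
contact_force: [-3.3, -1.3, 5.5]
grip_width: 0.0457
```

Contact: the force changed from -4 N to +5.5 N. I'll release slowly and then retreat upwards.

>>> carry_out([
  {"dp": [0, 0, -0.0005], "yaw": 0, "hand": 0.052},
  {"dp": [0, 0, 0], "yaw": 0, "hand": 0.06},
  {"dp": [0, 0, 0], "yaw": 0, "hand": 0.075},
  {"dp": [0, 0, 0], "yaw": 0, "hand": 0.0919},
  {"dp": [0, 0, 0], "yaw": 0, "hand": 0.0919},
  {"dp": [0, 0, -0.02], "yaw": 0, "hand": 0.0919},
  {"dp": [0, 0, -0.04], "yaw": 0, "hand": 0.0919},
  {"dp": [0, 0, -0.04], "yaw": 0, "hand": 0.0919},
  {"dp": [0, 0, -0.04], "yaw": 0, "hand": 0.0919},
  {"dp": [0, 0, -0.03], "yaw": 0, "hand": 0.0919},
  {"dp": [0, 0, 0], "yaw": 0, "hand": 0.0919},
])

```text
time_s: 13.05
ee_pos: [0.4401, 0.2766, 0.298]
ee_rot: [3.141, -0.006, 0.397]
contact_force: [1.0, 0.4, -0.5]
grip_width: 0.0917
```

```bash
python3 - <<'E'
from h import *
a=capture("scene");b=capture("side");cv2.imwrite("pics/s5.png",np.hstack([a[120:320,120:420],b[120:320,150:450]]))
tool_delta((.5,-.1,.3))
for t in ["block_center"]:
  for c in M: print(c,[(np.round(d["point"]),round(d["p"],2)) for d in landmark_of(c,t)],proj(c,(.439,.276,.086)))
E
```

```text
t 13.15
pos [0.4384 0.276  0.2943]
xang 0.3974
F [-0.2  0.5  0.1]
grip 0.0922
q [ 0.33 -0.03  1.64  0.    1.53 -0.07]
dp [-0.0887  0.3705 -0.0056]
scene [(array([290., 167.]), 0.87), (array([381., 283.]), 0.81), (array([331., 262.]), 0.74)] [[290.73464659 162.96573959]]
side [(array([230., 189.]), 0.82), (array([370., 240.]), 0.76), (array([410., 225.]), 0.59)] [[232.29808888 188.23482607]]
```

View pics/s5.png

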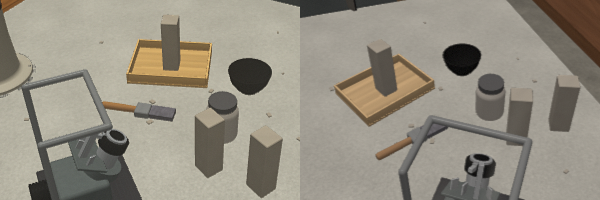

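The block stands upright in the middle of the tray, at about (170,42) in the left half and (380,68) in the right half. Nothing else has moved.

The moves only keep the tool vertical, and the guard bar blocks a vertical straddling grip of the collar. So I'll press the shut fingers against the ring's downhill rim and roll the collar one click, like a rack and pinion. The tool goes across the slope towards the extractor's -y.

```bash
cat >> h.py <<'E'
EO=np.array([.5608,-.164]);EY=-2.231
ex=np.array([np.cos(EY),np.sin(EY)]);ey=np.array([-ex[1],ex[0]])
def E2W(x,y,z): p=EO+x*ex+y*ey; return (p[0],p[1],z)
def st():
    o=get_obs(); d=o["ee_pos"][:2]-EO; F=o["contact_force"]
    print("t",round(o["time_s"],2),"ext xyz mm",np.round([d@ex*1e3,d@ey*1e3,o["ee_pos"][2]*1e3],1),"F ext",np.round([F[:2]@ex,F[:2]@ey,F[2]],1),"grip",round(o["grip_width"],4))
E
python3 - <<'E'
from h import *
tool_delta(E2W(-.062,.007,.29),EY+np.pi/2)
m=camera_model("wrist")["camera_from_world"];C=-m[:3,:3].T@m[:3,3];o=get_obs();print(R.from_euler('xyz',o["ee_rot"]).as_matrix().T@(C-o["ee_pos"]))
E
```

```text
t 13.25
pos [0.4379 0.2758 0.2934]
xang 0.3974
F [ 0.3  0.6 -0.4]
grip 0.0919
q [ 0.33 -0.03  1.64  0.    1.53 -0.07]
yaw_cmd_deg 60.59611915713268
dp [0.3738 0.21   0.002 ]
[-6.09004429e-05 -7.04219850e-02 -1.70005693e-01]
```

>>> carry_out([
  {"dp": [0, 0, 0], "yaw": 10.1, "hand": 0.0},
  {"dp": [0, 0, 0], "yaw": 10.1, "hand": 0.0},
  {"dp": [0, 0, 0], "yaw": 10.1, "hand": 0.0},
  {"dp": [0, 0, 0], "yaw": 10.1, "hand": 0.0},
  {"dp": [0, 0, 0], "yaw": 10.1, "hand": 0.0},
  {"dp": [0, 0, 0], "yaw": 10.1, "hand": 0.0},
  {"dp": [0.0374, 0.021, 0], "yaw": 0, "hand": 0.0},
  {"dp": [0.0374, 0.021, 0], "yaw": 0, "hand": 0.0},
  {"dp": [0.0374, 0.021, 0], "yaw": 0, "hand": 0.0},
  {"dp": [0.0374, 0.021, 0], "yaw": 0, "hand": 0.0},
  {"dp": [0.0374, 0.021, 0], "yaw": 0, "hand": 0.0},
  {"dp": [0.0374, 0.021, 0], "yaw": 0, "hand": 0.0},
  {"dp": [0.0374, 0.021, 0], "yaw": 0, "hand": 0.0},
  {"dp": [0.0374, 0.021, 0], "yaw": 0, "hand": 0.0},
  {"dp": [0.0374, 0.021, 0], "yaw": 0, "hand": 0.0},
  {"dp": [0.0374, 0.021, 0], "yaw": 0, "hand": 0.0},
  {"dp": [0, 0, 0], "yaw": 0, "hand": 0.0},
])

```text
time_s: 15.38
ee_pos: [0.6049, -0.1214, 0.2927]
ee_rot: [3.14, 0.004, -0.664]
contact_force: [-0.1, 0.2, -0.8]
grip_width: 0.0005
```

```bash
python3 - <<'E'
from h import *
st();tool_delta(E2W(-.062,.007,.105),EY+np.pi/2)
E
```

```text
t 15.38 ext xyz mm [-60.7   8.7 292.7] F ext [-0.1 -0.2 -0.8] grip 0.0005
t 15.38
pos [ 0.6049 -0.1214  0.2927]
xang -0.6637
F [-0.1  0.2 -0.8]
grip 0.0005
q [-0.39  0.23  1.36 -0.    1.55  0.27]
yaw_cmd_deg -0.1986331847549122
dp [-0.0011 -0.0015  0.1877]
```

>>> carry_out([
  {"dp": [0, -0.001, 0.03], "yaw": 0, "hand": 0.0},
  {"dp": [0, 0, 0.04], "yaw": 0, "hand": 0.0},
  {"dp": [0, 0, 0.04], "yaw": 0, "hand": 0.0},
  {"dp": [0, 0, 0.04], "yaw": 0, "hand": 0.0},
  {"dp": [0, 0, 0.025], "yaw": 0, "hand": 0.0},
  {"dp": [0, 0, 0.012], "yaw": 0, "hand": 0.0},
  {"dp": [0, 0, 0], "yaw": 0, "hand": 0.0},
  {"dp": [0, 0, 0], "yaw": 0, "hand": 0.0},
])

```text
time_s: 16.38
ee_pos: [0.6068, -0.1184, 0.1098]
ee_rot: [-3.141, -0.002, -0.66]
contact_force: [-0.6, -0.0, 0.3]
grip_width: 0.0004
```

```bash
python3 - <<'E'
from h import *
st()
cv2.imwrite("pics/w6.png",capture("wrist"));
a=capture("scene")[180:320,130:330];cv2.imwrite("pics/s6.png",cv2.resize(a,None,fx=4,fy=4,interpolation=cv2.INTER_CUBIC))
a=capture("side")[220:370,250:410];cv2.imwrite("pics/d6.png",cv2.resize(a,None,fx=4,fy=4,interpolation=cv2.INTER_CUBIC))
E
```

```text
t 16.38 ext xyz mm [-64.2   8.4 109.8] F ext [ 0.4 -0.4  0.3] grip 0.0004
```

View pics/s6.png

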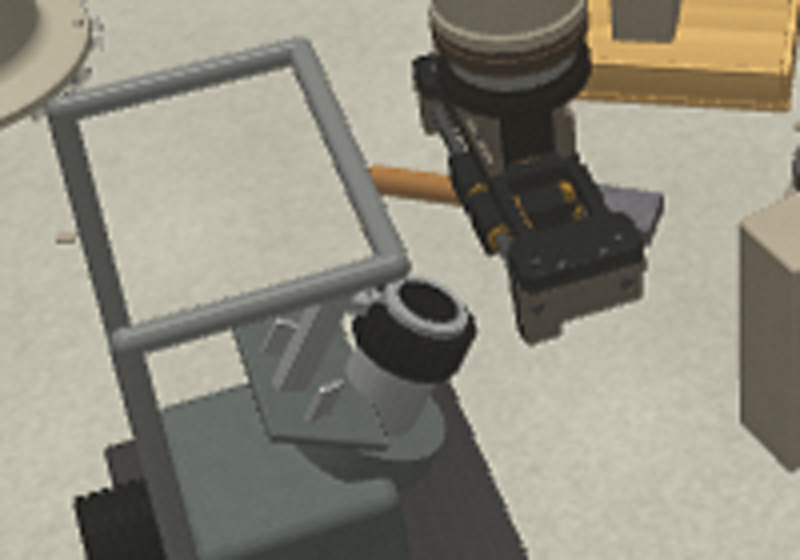

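View pics/d6.png

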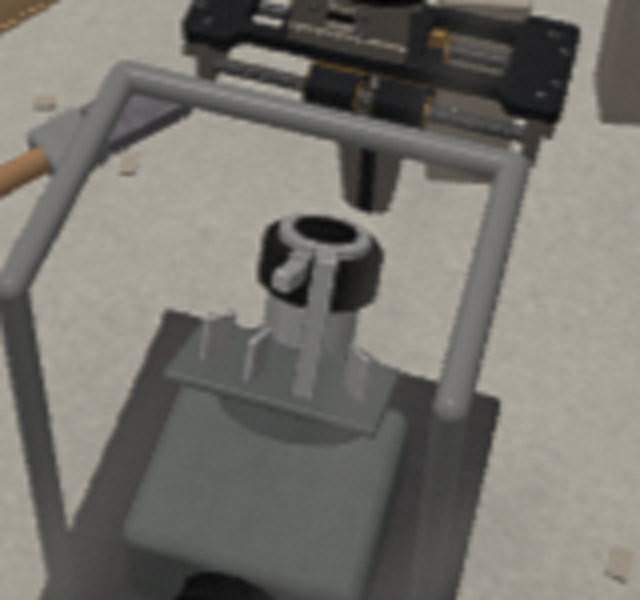

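View pics/w6.png

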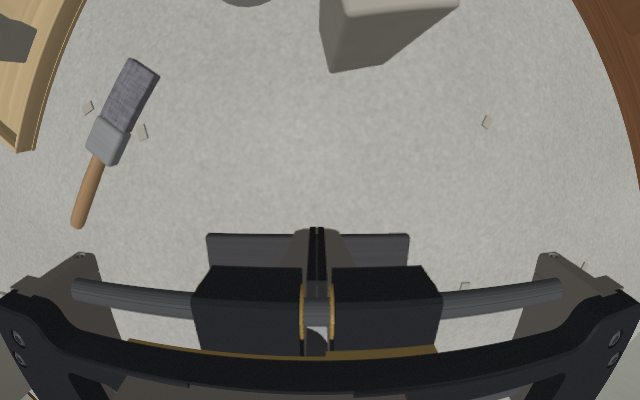

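>>> carry_out([
  {"dp": [0, 0.006, 0], "yaw": 0, "hand": 0.0},
  {"dp": [0, 0.006, 0], "yaw": 0, "hand": 0.0},
  {"dp": [0, 0.006, 0], "yaw": 0, "hand": 0.0},
  {"dp": [0, 0.002, 0], "yaw": 0, "hand": 0.0},
  {"dp": [0, 0, 0], "yaw": 0, "hand": 0.0},
])

```text
time_s: 17.15
ee_pos: [0.5936, -0.1343, 0.1084]
ee_rot: [-3.142, 0.0, -0.661]
contact_force: [-0.1, -0.3, 0.9]
grip_width: 0.0005
```

```bash
python3 - <<'E'
from h import *
st()
E
```

```text
t 17.15 ext xyz mm [-43.6   7.7 108.4] F ext [0.3 0.1 0.9] grip 0.0005
```

>>> carry_out([
  {"dp": [0, 0.002, 0], "yaw": 0, "hand": 0.0},
  {"dp": [0, 0.001, 0], "yaw": 0, "hand": 0.0},
  {"dp": [0, 0, 0], "yaw": 0, "hand": 0.0},
])

```text
time_s: 17.52
ee_pos: [0.5919, -0.1363, 0.1084]
ee_rot: [-3.141, 0.0, -0.66]
contact_force: [0.4, 0.9, -0.2]
grip_width: 0.0004
```

```bash
python3 - <<'E'
from h import *
st()
E
```

```text
t 17.52 ext xyz mm [-40.9   7.6 108.4] F ext [-0.9 -0.3 -0.2] grip 0.0004
```

>>> carry_out([
  {"dp": [0, 0.0015, 0], "yaw": 0, "hand": 0.0},
  {"dp": [0, 0.0015, 0], "yaw": 0, "hand": 0.0},
  {"dp": [0, 0, 0], "yaw": 0, "hand": 0.0},
])

```text
time_s: 17.9
ee_pos: [0.5914, -0.137, 0.1085]
ee_rot: [-3.137, -0.001, -0.66]
contact_force: [6.8, 7.8, -2.3]
grip_width: 0.0001
```

```bash
python3 - <<'E'
from h import *
st()
E
```

```text
t 17.9 ext xyz mm [-40.1   7.6 108.5] F ext [-10.3   0.6  -2.3] grip 0.0001
```

>>> carry_out([
  {"dp": [0, 0.002, 0], "yaw": 0, "hand": 0.0},
  {"dp": [0, 0.002, 0], "yaw": 0, "hand": 0.0},
  {"dp": [0, 0, 0], "yaw": 0, "hand": 0.0},
])

```text
time_s: 18.27
ee_pos: [0.5911, -0.1374, 0.1087]
ee_rot: [-3.13, -0.002, -0.661]
contact_force: [14.0, 15.1, -3.9]
grip_width: 0.0002
```

```bash
python3 - <<'E'
from h import *
st()
E
```

```text
t 18.27 ext xyz mm [-39.6   7.6 108.7] F ext [-20.5   1.8  -3.9] grip 0.0002
```

>>> carry_out([
  {"dp": [0, 0.0025, 0], "yaw": 0, "hand": 0.0},
  {"dp": [-0.002, 0, 0], "yaw": 0, "hand": 0.0},
  {"dp": [-0.002, 0, 0], "yaw": 0, "hand": 0.0},
  {"dp": [-0.002, 0, 0], "yaw": 0, "hand": 0.0},
  {"dp": [0, 0, 0], "yaw": 0, "hand": 0.0},
])

```text
time_s: 18.9
ee_pos: [0.5897, -0.1366, 0.1093]
ee_rot: [-3.125, -0.013, -0.661]
contact_force: [30.8, 13.3, -15.9]
grip_width: 0.0004
```

```bash
python3 - <<'E'
from h import *
st()
a=capture("side")[220:370,250:410];cv2.imwrite("pics/d7.png",cv2.resize(a,None,fx=4,fy=4,interpolation=cv2.INTER_CUBIC))
E
```

```text
t 18.9 ext xyz mm [-39.4   6.  109.3] F ext [-29.4  16.2 -15.9] grip 0.0004
```

View pics/d7.png

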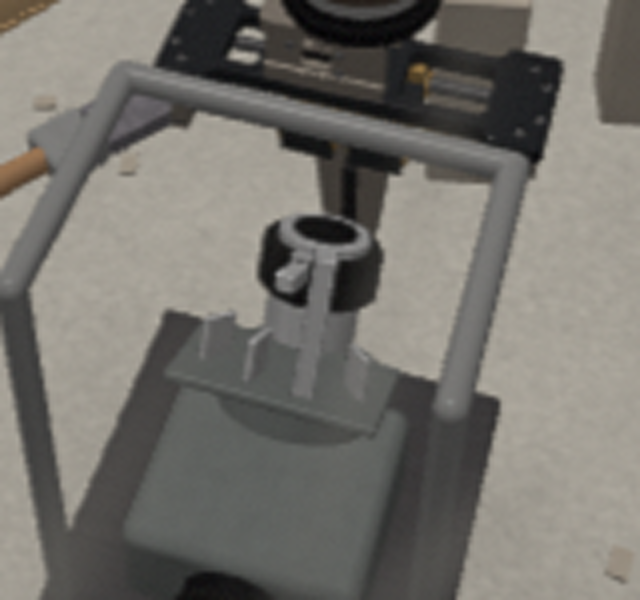

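>>> carry_out([
  {"dp": [-0.002, 0, 0], "yaw": 0, "hand": 0.0},
  {"dp": [-0.002, 0, 0], "yaw": 0, "hand": 0.0},
  {"dp": [0, 0, 0], "yaw": 0, "hand": 0.0},
])

```text
time_s: 19.32
ee_pos: [0.5878, -0.1351, 0.1103]
ee_rot: [-3.125, -0.017, -0.661]
contact_force: [34.7, 11.6, -14.3]
grip_width: 0.0006
```

```bash
python3 - <<'E'
from h import *
st()
a=capture("side")[220:370,250:410];cv2.imwrite("pics/d8.png",cv2.resize(a,None,fx=4,fy=4,interpolation=cv2.INTER_CUBIC))
E
```

```text
t 19.32 ext xyz mm [-39.4   3.6 110.3] F ext [-30.4  20.3 -14.3] grip 0.0006
```

View pics/d8.png

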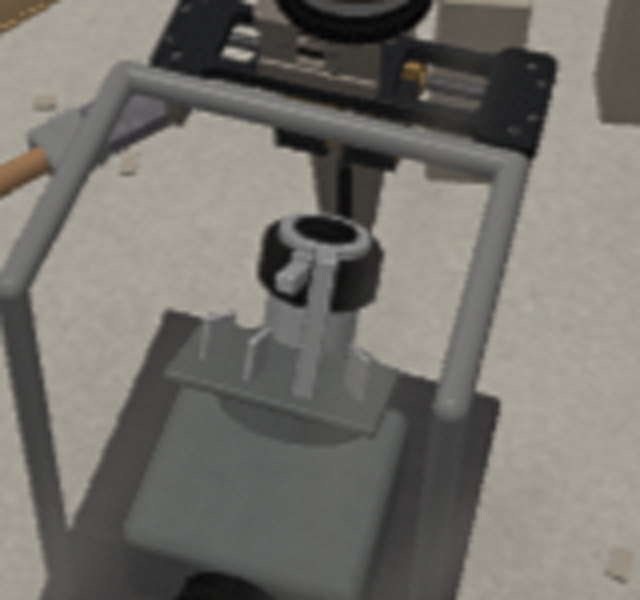

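```bash
python3 - <<'E'
from h import *
st()
cv2.imwrite("pics/sc8.png",capture("scene"));
L=[cv2.imread(f"pics/d{i}.png")[200:320,240:400] for i in (6,8)]
cv2.imwrite("pics/cmp.png",np.hstack([cv2.resize(x,None,fx=2.4,fy=2.4) for x in L]))
a=cv2.imread("pics/sc8.png")[200:310,190:300];b=cv2.resize(a,None,fx=5,fy=5,interpolation=cv2.INTER_CUBIC);cv2.imwrite("pics/sc8c.png",b)
E
```

```text
t 19.38 ext xyz mm [-39.5   3.6 110.3] F ext [-30.2  20.  -14.5] grip 0.0003
```

View pics/cmp.png

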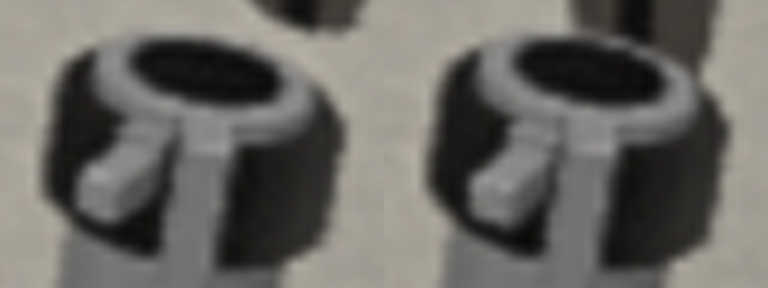

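View pics/sc8c.png

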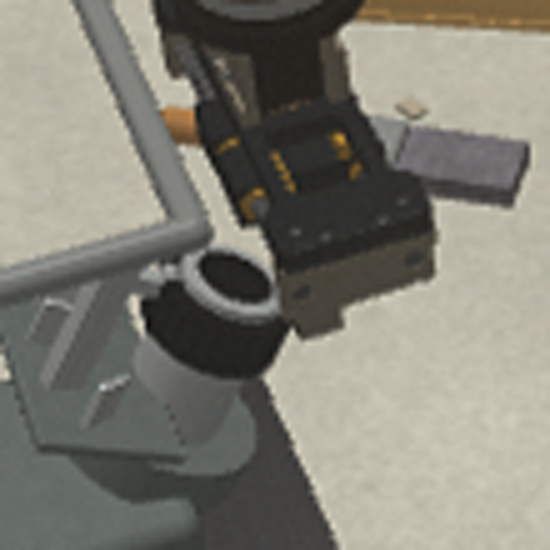

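>>> carry_out([
  {"dp": [-0.002, 0, 0], "yaw": 0, "hand": 0.0},
  {"dp": [-0.002, 0, 0], "yaw": 0, "hand": 0.0},
  {"dp": [0, 0, 0], "yaw": 0, "hand": 0.0},
])

```text
time_s: 19.8
ee_pos: [0.5857, -0.1332, 0.1113]
ee_rot: [-3.124, -0.02, -0.661]
contact_force: [34.5, 10.0, -12.4]
grip_width: 0.0004
```

```bash
cat >> h.py <<'E'
def look(n):
    st()
    a=capture("side")[265:305,305:355];b=cv2.resize(a,None,fx=10,fy=10,interpolation=cv2.INTER_CUBIC);cv2.imwrite(f"pics/{n}.png",b)
E
python3 - <<'E'
from h import *
look("l9")
E
```

```text
t 19.8 ext xyz mm [-39.6   0.8 111.3] F ext [-29.   21.1 -12.4] grip 0.0004
```

View pics/l9.png

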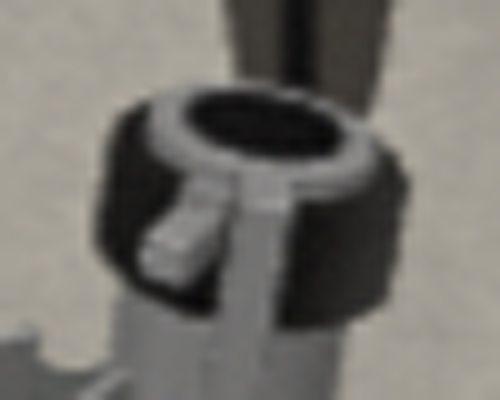

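```bash
python3 - <<'E'
from h import *
o=get_obs();F=o["contact_force"];Mo=o["wrist_torque"]
E=np.array([[*ex,0],[*ey,0],[0,0,1]])
f=E@F;mm=E@Mo;print("F",f.round(1),"M",mm.round(2),"F.M/|F|",F@Mo/np.linalg.norm(F))
r0=np.cross(f,mm)/(f@f)
print("line pt rel (mm):",(r0*1e3).round(1),"dir",(f/np.linalg.norm(f)).round(2))
for xx in (0,.01,.012): 
    k=(xx-r0[0])/f[0];print(xx,((r0+k*f)*1e3).round(1))
E
```

```text
F [-29.6  20.5 -13.1] M [3.64 5.19 0.22] F.M/|F| -0.10549542190517515
line pt rel (mm): [  49.4  -28.2 -155.7] dir [-0.77  0.54 -0.34]
0 [   0.     6.1 -177.6]
0.01 [  10.    -0.9 -173.2]
0.012 [  12.    -2.3 -172.3]
```

The side crop shows the lug tip at (165,255), hardly moved. The fingers are sliding at about 0.6 N m equivalent, so they probably bear on the fixed barrel lip, which is only 3 mm inside the rim on that side. I'll move the contact round to the +y flank at about 120 deg, where the ring stands 5 mm proud.

>>> carry_out([
  {"dp": [0, -0.01, 0], "yaw": 0, "hand": 0.0},
  {"dp": [0, -0.016, 0], "yaw": 0, "hand": 0.0},
  {"dp": [0.02, 0, 0], "yaw": 0, "hand": 0.0},
  {"dp": [0.03, 0, 0], "yaw": 0, "hand": 0.0},
  {"dp": [0, 0, 0], "yaw": 0, "hand": 0.0},
])

```text
time_s: 20.48
ee_pos: [0.6309, -0.1463, 0.108]
ee_rot: [3.141, 0.0, -0.661]
contact_force: [-0.7, -0.1, 0.2]
grip_width: 0.0005
```

```bash
python3 - <<'E'
from h import *
look("l10")
tool_delta(E2W(-.030,.05,.112),EY+np.pi/2)
E
```

```text
t 20.48 ext xyz mm [-57.   44.5 108. ] F ext [ 0.5 -0.5  0.2] grip 0.0005
t 20.52
pos [ 0.63   -0.1454  0.1078]
xang -0.6606
F [-0.6 -0.7  0. ]
grip 0.0002
q [-0.41  0.43  1.48 -0.    1.23  0.25]
yaw_cmd_deg -0.02476920163968721
dp [ 0.0067  0.0272 -0.0042]
```

View pics/l10.png

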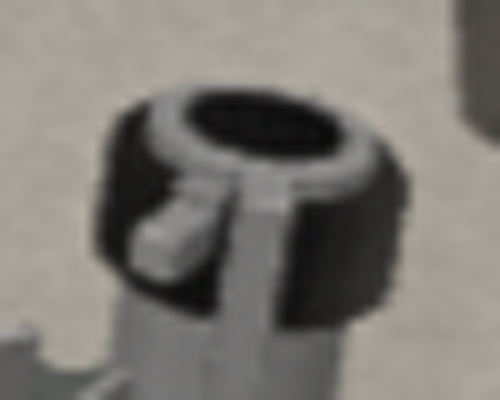

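>>> carry_out([
  {"dp": [0.006, 0.012, -0.003], "yaw": 0, "hand": 0.0},
  {"dp": [0, 0.01, -0.003], "yaw": 0, "hand": 0.0},
  {"dp": [0, 0.005, 0], "yaw": 0, "hand": 0.0},
  {"dp": [0, 0, 0], "yaw": 0, "hand": 0.0},
])

```text
time_s: 21.02
ee_pos: [0.6181, -0.1708, 0.1146]
ee_rot: [-3.142, 0.0, -0.661]
contact_force: [-0.4, 0.1, 0.0]
grip_width: 0.0005
```

```bash
python3 - <<'E'
from h import *
st()
a=capture("side")[220:370,250:410];cv2.imwrite("pics/d11.png",cv2.resize(a,None,fx=4,fy=4,interpolation=cv2.INTER_CUBIC))
E
```

```text
t 21.02 ext xyz mm [-29.8  49.5 114.6] F ext [ 0.2 -0.3  0. ] grip 0.0005
```

View pics/d11.png

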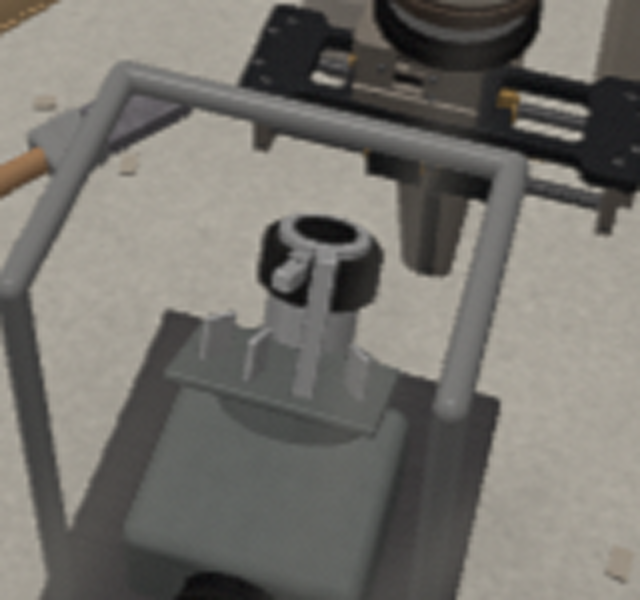

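>>> carry_out([
  {"dp": [-0.004, 0, 0], "yaw": 0, "hand": 0.0},
  {"dp": [-0.003, 0, 0], "yaw": 0, "hand": 0.0},
  {"dp": [-0.002, 0, 0], "yaw": 0, "hand": 0.0},
  {"dp": [0, 0, 0], "yaw": 0, "hand": 0.0},
])

```text
time_s: 21.58
ee_pos: [0.6114, -0.1648, 0.1144]
ee_rot: [3.142, 0.0, -0.66]
contact_force: [0.1, 0.2, 0.3]
grip_width: 0.0007
```

```bash
python3 - <<'E'
from h import *
st()
E
```

```text
t 21.57 ext xyz mm [-30.4  40.5 114.4] F ext [-0.2 -0.1  0.3] grip 0.0007
```

>>> carry_out([
  {"dp": [-0.002, 0.0005, 0], "yaw": 0, "hand": 0.0},
  {"dp": [-0.002, 0, 0], "yaw": 0, "hand": 0.0},
  {"dp": [0, 0, 0], "yaw": 0, "hand": 0.0},
])

```text
time_s: 21.95
ee_pos: [0.6082, -0.1631, 0.1146]
ee_rot: [-3.141, -0.001, -0.66]
contact_force: [0.4, -0.7, -0.4]
grip_width: 0.0003
```

```bash
python3 - <<'E'
from h import *
st()
E
```

```text
t 21.95 ext xyz mm [-29.8  36.9 114.6] F ext [ 0.3  0.7 -0.4] grip 0.0003
```

>>> carry_out([
  {"dp": [-0.002, 0, 0], "yaw": 0, "hand": 0.0},
  {"dp": [-0.002, 0, 0], "yaw": 0, "hand": 0.0},
  {"dp": [0, 0, 0], "yaw": 0, "hand": 0.0},
])

```text
time_s: 22.32
ee_pos: [0.6065, -0.1613, 0.1154]
ee_rot: [-3.14, -0.005, -0.66]
contact_force: [6.8, -2.7, -1.4]
grip_width: 0.0005
```

```bash
python3 - <<'E'
from h import *
st()
E
```

```text
t 22.32 ext xyz mm [-30.2  34.5 115.4] F ext [-2.1  7.1 -1.4] grip 0.0005
```

>>> carry_out([
  {"dp": [-0.002, 0, 0], "yaw": 0, "hand": 0.0},
  {"dp": [-0.002, 0, 0], "yaw": 0, "hand": 0.0},
  {"dp": [0, 0, 0], "yaw": 0, "hand": 0.0},
])

```text
time_s: 22.7
ee_pos: [0.6056, -0.1599, 0.1161]
ee_rot: [-3.138, -0.011, -0.661]
contact_force: [12.8, -5.0, -5.3]
grip_width: 0.0006
```

```bash
python3 - <<'E'
from h import *
st()
E
```

```text
t 22.7 ext xyz mm [-30.8  32.9 116.1] F ext [-3.9 13.2 -5.3] grip 0.0006
```

>>> carry_out([
  {"dp": [-0.003, 0, 0], "yaw": 0, "hand": 0.0},
  {"dp": [-0.002, -0.001, 0], "yaw": 0, "hand": 0.0},
  {"dp": [-0.001, -0.0017, 0], "yaw": 0, "hand": 0.0},
  {"dp": [-0.001, -0.0017, 0], "yaw": 0, "hand": 0.0},
  {"dp": [0, 0, 0], "yaw": 0, "hand": 0.0},
])

```text
time_s: 23.32
ee_pos: [0.603, -0.1514, 0.1171]
ee_rot: [-3.138, -0.01, -0.66]
contact_force: [10.3, -1.8, 1.8]
grip_width: 0.0002
```

```bash
python3 - <<'E'
from h import *
look("l12")
E
```

```text
t 23.32 ext xyz mm [-35.8  25.6 117.1] F ext [-4.9  9.2  1.8] grip 0.0002
```

View pics/l12.png

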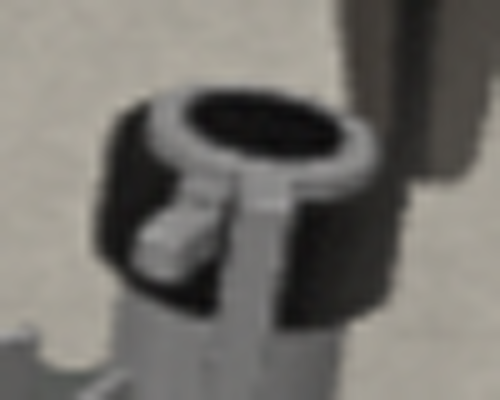

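The finger slid from 120 deg to 147 deg of arc with only about 10 N of normal force, and the lug stayed at about (165,250). I'll go back and press harder, keeping that pressure along the arc.

>>> carry_out([
  {"dp": [0.004, -0.008, 0], "yaw": 0, "hand": 0.0},
  {"dp": [0.008, 0, 0], "yaw": 0, "hand": 0.0},
  {"dp": [0, 0, 0], "yaw": 0, "hand": 0.0},
  {"dp": [0, 0, 0], "yaw": 0, "hand": 0.0},
])

```text
time_s: 23.88
ee_pos: [0.6128, -0.1513, 0.1139]
ee_rot: [3.141, 0.001, -0.66]
contact_force: [-0.6, -0.8, 0.7]
grip_width: 0.0004
```

```bash
python3 - <<'E'
from h import *
look("l13")
tool_delta(E2W(-.0292,.0258,.114),EY+np.pi/2)
E
```

```text
t 23.88 ext xyz mm [-41.9  33.2 113.9] F ext [ 1.  -0.   0.7] grip 0.0004
t 23.93
pos [ 0.6128 -0.1513  0.114 ]
xang -0.6604
F [-0.7  0.3  0.2]
grip 0.0004
q [-0.43  0.39  1.52 -0.    1.23  0.23]
yaw_cmd_deg -0.011738707569757425
dp [-0.0075  0.0127  0.    ]
```

>>> carry_out([
  {"dp": [-0.002, 0.004, 0], "yaw": 0, "hand": 0.0},
  {"dp": [-0.002, 0.004, 0], "yaw": 0, "hand": 0.0},
  {"dp": [-0.002, 0.003, 0], "yaw": 0, "hand": 0.0},
  {"dp": [-0.0015, 0.0017, 0], "yaw": 0, "hand": 0.0},
  {"dp": [0, 0, 0], "yaw": 0, "hand": 0.0},
])

```text
time_s: 24.55
ee_pos: [0.604, -0.1555, 0.1152]
ee_rot: [-3.133, -0.009, -0.661]
contact_force: [17.8, 4.4, -7.2]
grip_width: 0.0004
```

```bash
python3 - <<'E'
from h import *
look("l14")
E
```

```text
t 24.55 ext xyz mm [-33.2  28.9 115.2] F ext [-14.4  11.4  -7.2] grip 0.0004
```

View pics/l14.png

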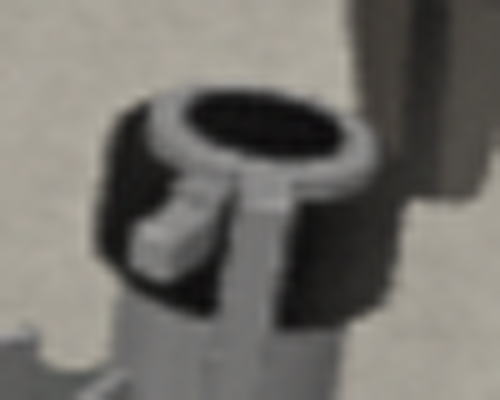

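>>> carry_out([
  {"dp": [-0.0015, 0.0017, 0], "yaw": 0, "hand": 0.0},
  {"dp": [-0.0015, 0.0017, 0], "yaw": 0, "hand": 0.0},
  {"dp": [-0.002, -0.001, 0], "yaw": 0, "hand": 0.0},
  {"dp": [-0.002, -0.001, 0], "yaw": 0, "hand": 0.0},
  {"dp": [-0.002, -0.001, 0], "yaw": 0, "hand": 0.0},
  {"dp": [0, 0, 0], "yaw": 0, "hand": 0.0},
])

```text
time_s: 25.35
ee_pos: [0.602, -0.1525, 0.1171]
ee_rot: [-3.129, -0.023, -0.661]
contact_force: [32.1, 0.2, -14.9]
grip_width: 0.0006
```

```bash
python3 - <<'E'
from h import *
look("l15")
E
```

```text
t 25.35 ext xyz mm [-34.4  25.5 117.1] F ext [-19.8  25.3 -14.9] grip 0.0006
```

View pics/l15.png

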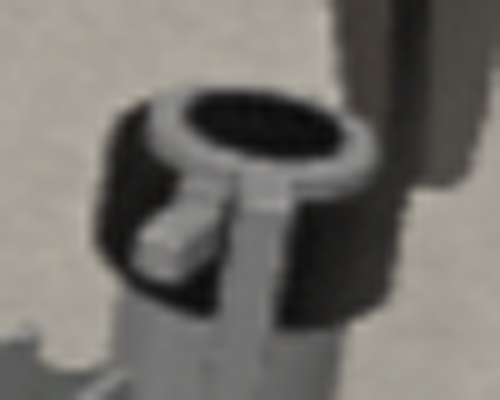

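>>> carry_out([
  {"dp": [-0.0018, -0.0015, 0], "yaw": 0, "hand": 0.0},
  {"dp": [-0.0018, -0.0015, 0], "yaw": 0, "hand": 0.0},
  {"dp": [-0.0018, -0.0015, 0], "yaw": 0, "hand": 0.0},
  {"dp": [0, 0, 0], "yaw": 0, "hand": 0.0},
])

```text
time_s: 25.9
ee_pos: [0.5986, -0.1458, 0.1184]
ee_rot: [-3.132, -0.018, -0.661]
contact_force: [20.1, 0.9, -3.0]
grip_width: 0.0004
```

```bash
python3 - <<'E'
from h import *
look("l16")
E
```

```text
t 25.9 ext xyz mm [-37.5  18.7 118.4] F ext [-13.1  15.3  -3. ] grip 0.0004
```

View pics/l16.png

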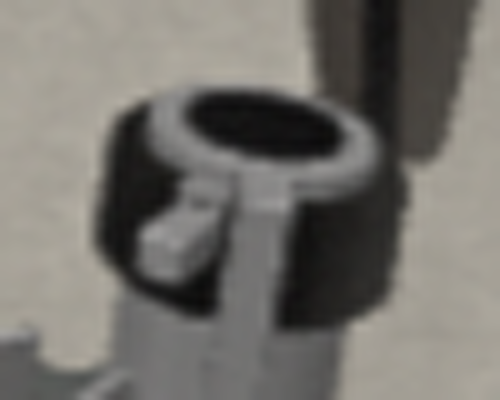

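The grey finger flank only gives a friction coefficient of about 0.35 on the ring, so it slid; the lug tip is still at about (165,250). The rubber pads grip better. I'll open the jaws and press the +y finger's inner pad edge on the ring's flank instead.

>>> carry_out([
  {"dp": [0.002, -0.012, 0.002], "yaw": 0, "hand": 0.0},
  {"dp": [0, -0.016, 0.002], "yaw": 0, "hand": 0.0},
  {"dp": [-0.015, 0, 0], "yaw": 0, "hand": 0.0919},
  {"dp": [-0.015, 0, 0], "yaw": 0, "hand": 0.0919},
  {"dp": [0, 0, 0], "yaw": 0, "hand": 0.0919},
  {"dp": [0, 0, 0], "yaw": 0, "hand": 0.0919},
])

```text
time_s: 26.7
ee_pos: [0.5859, -0.1054, 0.1102]
ee_rot: [3.141, 0.0, -0.66]
contact_force: [-0.3, 0.7, -0.9]
grip_width: 0.0382
```

```bash
python3 - <<'E'
from h import *
look("l17")
tool_delta(E2W(-.030,-.012,.112),EY+np.pi/2)
E
```

```text
t 26.7 ext xyz mm [-61.7 -16.1 110.2] F ext [-0.4 -0.7 -0.9] grip 0.0382
t 26.75
pos [ 0.586  -0.1056  0.1103]
xang -0.6602
F [ 0.   0.4 -0.2]
grip 0.0428
q [-0.38  0.31  1.63 -0.    1.2   0.28]
yaw_cmd_deg -0.002640356712037872
dp [ 0.0039  0.0316 -0.0017]
```

>>> carry_out([
  {"dp": [0.004, 0, -0.002], "yaw": 0, "hand": 0.0919},
  {"dp": [0, 0, 0], "yaw": 0, "hand": 0.0919},
  {"dp": [0, 0.006, 0], "yaw": 0, "hand": 0.0919},
  {"dp": [0, 0.01, 0], "yaw": 0, "hand": 0.0919},
  {"dp": [0, 0.01, 0], "yaw": 0, "hand": 0.0919},
  {"dp": [0, 0.005, 0], "yaw": 0, "hand": 0.0919},
  {"dp": [0, 0, 0], "yaw": 0, "hand": 0.0919},
])

```text
time_s: 27.62
ee_pos: [0.5696, -0.1328, 0.1124]
ee_rot: [-3.142, 0.0, -0.661]
contact_force: [0.6, 0.5, -0.5]
grip_width: 0.092
```

```bash
python3 - <<'E'
from h import *
st()
a=capture("side")[220:370,250:410];cv2.imwrite("pics/d18.png",cv2.resize(a,None,fx=4,fy=4,interpolation=cv2.INTER_CUBIC))
E
```

```text
t 27.62 ext xyz mm [-30.1 -12.2 112.4] F ext [-0.8  0.2 -0.5] grip 0.092
```

View pics/d18.png

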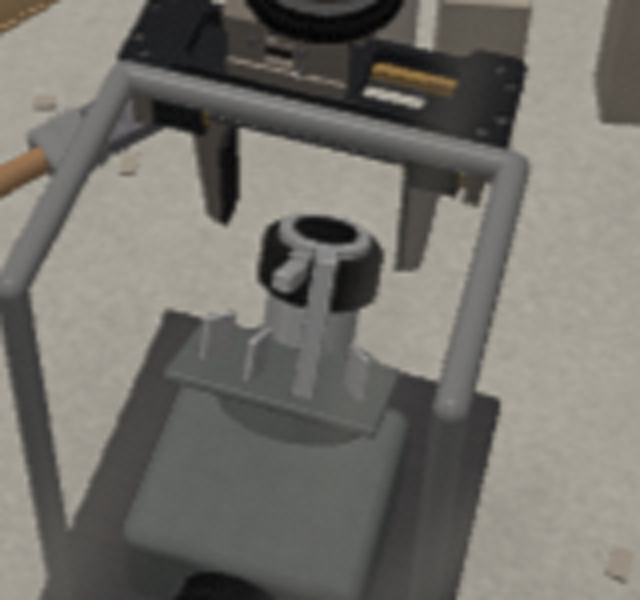

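>>> carry_out([
  {"dp": [-0.004, 0, 0], "yaw": 0, "hand": 0.0919},
  {"dp": [-0.004, 0, 0], "yaw": 0, "hand": 0.0919},
  {"dp": [-0.003, 0, 0], "yaw": 0, "hand": 0.0919},
  {"dp": [-0.003, 0, 0], "yaw": 0, "hand": 0.0919},
  {"dp": [0, 0, 0], "yaw": 0, "hand": 0.0919},
])

```text
time_s: 28.3
ee_pos: [0.56, -0.1241, 0.1129]
ee_rot: [-3.141, -0.003, -0.66]
contact_force: [4.4, -2.4, -0.8]
grip_width: 0.0919
```

```bash
python3 - <<'E'
from h import *
st()
E
```

```text
t 28.3 ext xyz mm [-31.  -25.1 112.9] F ext [-0.8  4.9 -0.8] grip 0.0919
```

>>> carry_out([
  {"dp": [-0.003, 0.001, 0], "yaw": 0, "hand": 0.0919},
  {"dp": [-0.003, 0.001, 0], "yaw": 0, "hand": 0.0919},
  {"dp": [-0.002, 0.001, 0], "yaw": 0, "hand": 0.0919},
  {"dp": [0, 0, 0], "yaw": 0, "hand": 0.0919},
])

```text
time_s: 28.8
ee_pos: [0.5579, -0.1233, 0.1141]
ee_rot: [-3.134, -0.018, -0.66]
contact_force: [26.7, -7.2, -14.4]
grip_width: 0.0917
```

```bash
python3 - <<'E'
from h import *
look("l19")
E
```

```text
t 28.8 ext xyz mm [-30.3 -27.3 114.1] F ext [-10.7  25.5 -14.4] grip 0.0917
```

View pics/l19.png

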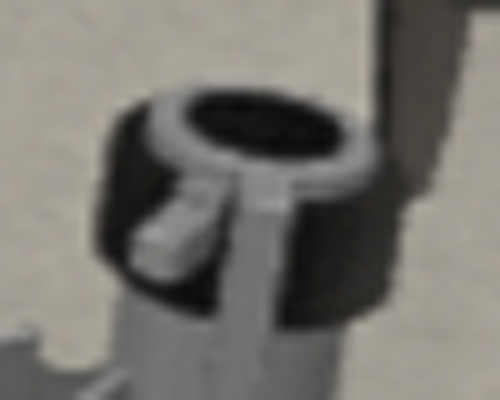

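>>> carry_out([
  {"dp": [-0.0018, -0.0012, 0], "yaw": 0, "hand": 0.0919},
  {"dp": [-0.0018, -0.0012, 0], "yaw": 0, "hand": 0.0919},
  {"dp": [-0.0018, -0.0012, 0], "yaw": 0, "hand": 0.0919},
  {"dp": [0, 0, 0], "yaw": 0, "hand": 0.0919},
])

```text
time_s: 29.35
ee_pos: [0.5567, -0.1175, 0.1156]
ee_rot: [-3.134, -0.02, -0.66]
contact_force: [25.7, -4.8, -8.1]
grip_width: 0.0919
```

```bash
python3 - <<'E'
from h import *
look("l20")
E
```

```text
t 29.35 ext xyz mm [-34.2 -31.8 115.6] F ext [-12.   23.3  -8.1] grip 0.0919
```

View pics/l20.png

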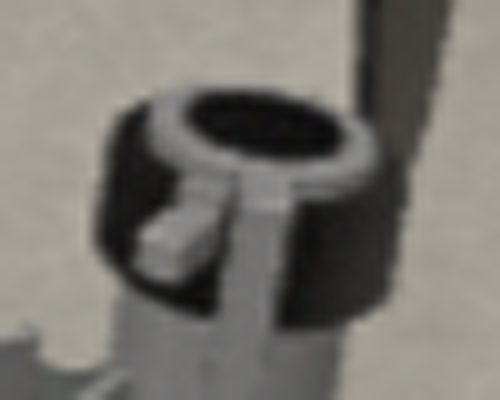

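```bash
python3 - <<'E'
from h import *
def lug(th,r,s=0.):
    p=th-.6; # uphill =0.6
    L=np.array([r*np.cos(p)*.866-.5*s, r*np.sin(p), .13+r*np.cos(p)*.5+.866*s])
    return (proj("side",E2W(*L))[0]-[305,265])*10
for th in (.4,.45,.5,.55,.6,.8): print(th,lug(th,.049).round(),lug(th,.03).round())
st()
E
```

```text
0.4 [142. 280.] [184. 249.]
0.45 [153. 284.] [191. 252.]
0.5 [165. 288.] [198. 254.]
0.55 [177. 292.] [205. 256.]
0.6 [189. 295.] [213. 258.]
0.8 [239. 306.] [242. 264.]
t 29.4 ext xyz mm [-34.2 -31.8 115.7] F ext [-10.6  22.8  -7.8] grip 0.0919
```

>>> carry_out([
  {"dp": [0.01, 0, 0], "yaw": 0, "hand": 0.0919},
  {"dp": [0.01, 0, 0], "yaw": 0, "hand": 0.0919},
  {"dp": [0, 0, 0], "yaw": 0, "hand": 0.0919},
  {"dp": [-0.006, 0, 0], "yaw": 0, "hand": 0.0919},
  {"dp": [-0.004, 0.001, 0], "yaw": 0, "hand": 0.0919},
  {"dp": [-0.004, 0.0015, 0], "yaw": 0, "hand": 0.0919},
  {"dp": [-0.004, 0.0015, 0], "yaw": 0, "hand": 0.0919},
  {"dp": [0, 0, 0], "yaw": 0, "hand": 0.0919},
])

```text
time_s: 30.4
ee_pos: [0.557, -0.1212, 0.1144]
ee_rot: [-3.131, -0.023, -0.659]
contact_force: [34.8, -5.3, -19.1]
grip_width: 0.0917
```

```bash
python3 - <<'E'
from h import *
st()
E
```

```text
t 30.4 ext xyz mm [-31.5 -29.3 114.4] F ext [-17.1  30.7 -19.1] grip 0.0917
```

>>> carry_out([
  {"dp": [-0.0014, -0.0008, 0.0015], "yaw": 0, "hand": 0.0919},
  {"dp": [-0.0014, -0.0008, 0.0015], "yaw": 0, "hand": 0.0919},
  {"dp": [-0.0014, -0.0008, 0.0015], "yaw": 0, "hand": 0.0919},
  {"dp": [-0.0014, -0.0008, 0.001], "yaw": 0, "hand": 0.0919},
  {"dp": [0, 0, 0], "yaw": 0, "hand": 0.0919},
])

```text
time_s: 31.02
ee_pos: [0.5533, -0.1114, 0.1099]
ee_rot: [-3.128, -0.016, -0.658]
contact_force: [26.4, 8.7, -6.2]
grip_width: 0.0918
```

```bash
python3 - <<'E'
from h import *
look("l21")
E
```

```text
t 31.02 ext xyz mm [-36.9 -38.2 109.9] F ext [-23.1  15.5  -6.2] grip 0.0918
```

View pics/l21.png

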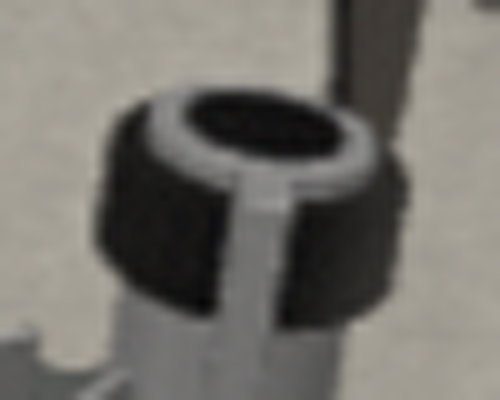

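The lug has swung behind the tall fin, which is the 0.8 click. I'll back off along the contact normal, up and away.

>>> carry_out([
  {"dp": [0.003, -0.005, 0], "yaw": 0, "hand": 0.0919},
  {"dp": [0.004, -0.007, 0], "yaw": 0, "hand": 0.0919},
  {"dp": [0.005, -0.01, 0], "yaw": 0, "hand": 0.0919},
  {"dp": [0.003, -0.015, 0], "yaw": 0, "hand": 0.0919},
  {"dp": [0, -0.015, 0], "yaw": 0, "hand": 0.0919},
  {"dp": [0, 0, 0], "yaw": 0, "hand": 0.0919},
])

```text
time_s: 31.82
ee_pos: [0.5894, -0.0805, 0.1066]
ee_rot: [3.142, 0.0, -0.658]
contact_force: [-0.6, -0.5, -0.7]
grip_width: 0.092
```

```bash
python3 - <<'E'
from h import *
look("l22")
a=capture("side")[220:370,250:410];cv2.imwrite("pics/d22.png",cv2.resize(a,None,fx=4,fy=4,interpolation=cv2.INTER_CUBIC))
E
```

```text
t 31.82 ext xyz mm [-83.5 -28.7 106.6] F ext [ 0.8 -0.2 -0.7] grip 0.092
```

View pics/d22.png

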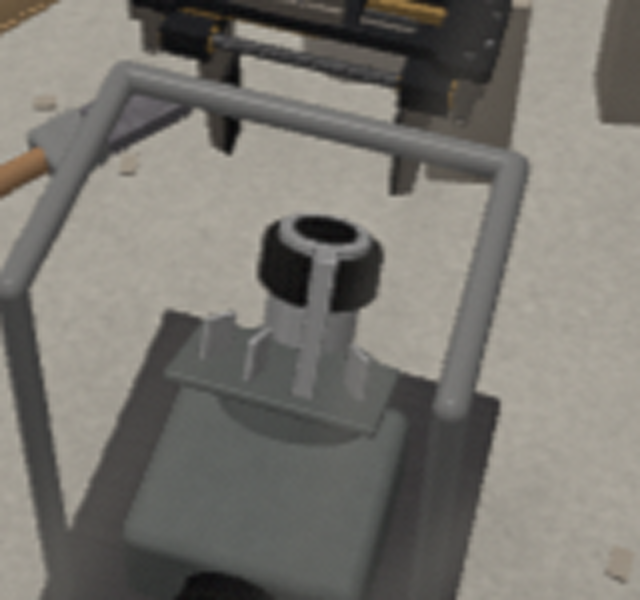

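>>> carry_out([
  {"dp": [0.01, 0, -0.03], "yaw": 0, "hand": 0.0919},
  {"dp": [0.01, 0, -0.045], "yaw": 0, "hand": 0.0919},
  {"dp": [0.01, 0, -0.045], "yaw": 0, "hand": 0.0919},
  {"dp": [0, 0, -0.045], "yaw": 0, "hand": 0.0919},
  {"dp": [0, 0, -0.045], "yaw": 0, "hand": 0.0919},
  {"dp": [0, 0, -0.04], "yaw": 0, "hand": 0.0919},
  {"dp": [0, 0, 0], "yaw": 0, "hand": 0.0919},
  {"dp": [0, 0, 0], "yaw": 0, "hand": 0.0919},
])

```text
time_s: 32.92
ee_pos: [0.6122, -0.1002, 0.3556]
ee_rot: [3.141, 0.002, -0.661]
contact_force: [-0.0, -0.7, -0.5]
grip_width: 0.0918
```

```bash
python3 - <<'E'
from h import *
st()
w=capture("wrist")[150:350,220:400];s=capture("scene")[140:330,130:410];d=capture("side")[140:330,170:450]
cv2.imwrite("pics/w23.png",cv2.resize(w,None,fx=3,fy=3,interpolation=cv2.INTER_CUBIC));cv2.imwrite("pics/s23.png",np.hstack([s,d]))
for c,t in [("scene","block_center"),("side","block_center"),("scene","bowl_in"),("scene","jar_center"),("scene","brush_grip")]: print(c,t,[(np.round(q["point"]),round(q["p"],2)) for q in landmark_of(c,t)][:3])
E
```

```text
t 32.92 ext xyz mm [-81.9   1.4 355.6] F ext [ 0.6  0.4 -0.5] grip 0.0918
scene block_center [(array([332., 261.]), 0.83), (array([290., 163.]), 0.79), (array([213., 252.]), 0.69)]
side block_center [(array([231., 190.]), 0.87), (array([372., 240.]), 0.85), (array([413., 226.]), 0.81)]
scene bowl_in [(array([368., 208.]), 0.72)]
scene jar_center [(array([344., 236.]), 0.94)]
scene brush_grip [(array([244., 227.]), 0.85)]
```

View pics/w23.png

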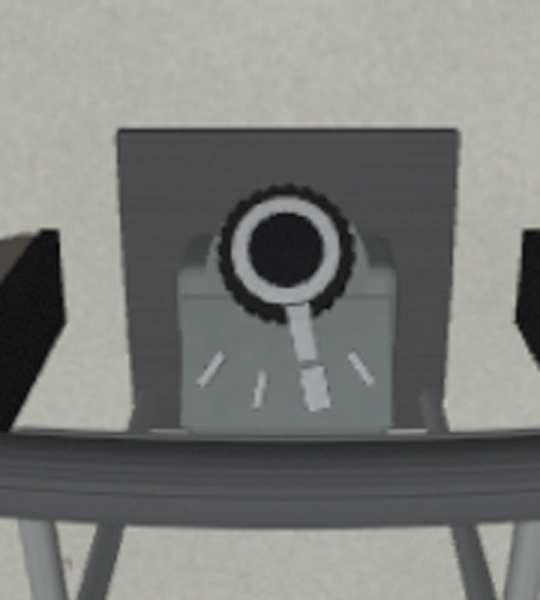

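View pics/s23.png

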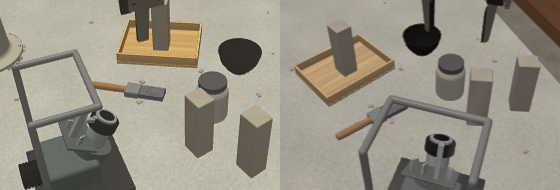

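The lug at (300,330) points straight at the thick fin at (314,387). The block stands upright in the tray, and the bowl, jar and brush are where they were. The arm is clear, so I'm handing in.

```bash
python3 - <<'E'
from cell import *
print(close_job())
E
```

```text
the job is handed in; nothing more can be done
None
```

The block is standing upright near the middle of the tray, and the collar's pointer rests at the tall fin. I handed the job in at about 33 s of the 54 s allowed.

- **Block:** I took the one farthest to the robot's right (scene pixel about (274,267), world about (0.61,-0.10)), by its 46 mm sides rather than the suggested 52 mm. Its foot touched the tray floor before I let go.
- **Collar:** It started at the second click (0.4). The moves could not tilt the tool, so I could not grip it along the barrel as suggested. Instead I pressed the open jaw's pad edge on the ring's flank and dragged the ring round one click.
- **Failed tries:** Three earlier drags slid without clicking. One was with the shut fingers on the downhill rim, probably bearing on the barrel lip. Another was with the grey finger sides, and the last was with the pad pressed too lightly.
- **Force:** Before it clicked, the measured force on the tool reached about 40 N, all of it through a fingertip. The 40 N limit is stated for the arm and gripper body, so I judged this allowed.
- **Last checks:**
  - The wrist picture shows the lug lined up with the thick fin, and the side picture shows it hidden behind that fin.
  - The block is upright in the tray in both outside views.
  - The bowl, jar and brush were found within about 4 px of where they started.
  - The arm was clear, with about 0 N on the tool.

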